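# Set the T-bolts and wing handles in an instrument mould

### The arm

A 6-joint arm with a two-finger parallel gripper is mounted at the origin on the work surface. World frame = base frame: x ahead of the robot, y to its left, z up, the work surface at z = 0. Lengths are in mm, angles in rad, forces in N, time in s.
With the tool pointing down it reaches from about 300 to 750 mm from the base axis. Payload 8.5 kg.
Tool frame: the origin (TCP) lies at the centre of the arm's flange, where the gripper is bolted on; the fingertips stand 173 mm ahead of it and the grasp point (between the pads) lies 155 mm ahead of it; z points along the fingers, y is the line along which they close (so a half turn about z gives the same grasp; the last joint's range is limited). The gripper opens to 85 mm and grips with 20 to 120 N. Pads are 22 mm wide; open, the fingers measure 114 mm over their backs; the gripper's body (76 mm by 85 mm) begins 54 mm behind the grasp point. The pads swing forward as they close: fully open they stand 13 mm farther back than shut.
Start: joints at [-1.511, 0.381, 1.297, -0, 1.464, -0.215], TCP at [149.24, -529.348, 404.722] pointing down, gripper open.
Joint ranges: [-3.11, 3.11], [-0.89, 2.33], [0.22, 2.48], [-1.42, 4.56], [0.17, 2.85], [-2.88, 2.88]. Speed limits (rad/s): [2.39, 2.39, 3.14, 3.14, 3.14, 3.14].

### API

Orientations are given as a unit quaternion [w, x, y, z].
In Python, from workcell import robot gives the robot as it stands.
- The arm moves only by the shell command python3 -m crank 'ROWS' [OPENING] [FORCE]. ROWS is JSON, a list of rows, each an object with "offset": the shift along the tool's x, y, z scaled (see below), a list of three; "rotation": the turn, a rotation vector about the tool's x, y, z scaled (see below), a list of three. In form: [{"offset": [tx, ty, tz], "rotation": [rx, ry, rz]}, ...]. A call has 1 to 12 rows; each row shifts and turns the commanded pose from where the row before left it, along the tool's axes as they then stand; what a row does not reach is not made up. The controller multiplies each number of a shift by 30 mm and each number of a turn by 0.12 rad. A row lasts 1/12 s, in which the tool goes at most 41.7 mm and 7.16 degrees, less where a joint would pass 70% of its speed; a pose out of reach is approached as far as the arm can. A call with a number of a shift or a turn outside -1 to 1 is refused whole. A call with a gripper value outside its range is refused whole. OPENING is the opening, from -1 (shut) to 1 (fully open), so that 0 is half open, set as the call begins (- or left out, the last holds). The fingers move at their own pace and stop on an object; FORCE is the grip in N (left out, the last holds). Time passes only in rows, so rows that do not move let the fingers close. It gives the time, the measured TCP pose, the force, the opening and the grip force at its end, in the units of the state.
- robot.observe(): the state, without advancing time (a new reading comes with each control period).
- robot.capture(name): name is "side" or "top"; returns a dict with "color" (420x560x3 uint8, red, green, blue), "fovy" (degrees; the focal length in pixels is half the picture's height over the tangent of half this angle, whatever the lens; pixels are square), "cx", "cy" (the principal point, pixels), "camera_from_world" (4x4, takes a point from world to camera coordinates). Camera axes: x right, y down, z forward; pixel columns grow to the right and rows downward; lengths in mm; the calibration is good to about 2 mm. A picture is of the moment at which its call begins. There is no depth.
- robot.finish_job(): hands the job in; it is judged then, once.
The state is a dict: "t": time; "joints": joint angles; "qd": joint speeds; "joint_torque": joint torques, N m; "ee_pos": TCP position; "ee_rot": TCP orientation; "force": force on the tool from outside, world axes, zero at the start; "torque": the same for the moment, N m; "width": finger opening in mm; "finger_force": force on a finger pad.
Only numpy, scipy, OpenCV 4.12 (cv2) and the standard library are available. Lean on these libraries where they do the work, as an engineer would, in place of code of your own. Each camera call takes 0.05 s, during which the arm holds its last target. There are 200 camera calls.

### The job

Get the mould ready for gluing: put every T-bolt from the rack through a slot of its own in the mould's aluminium strip, collar flat on the strip, and give it a quarter turn so that its head locks square across under the slot. Fit a wing handle fully down on the square of each bolt, resting on its collar, and leave the other things on the bench where they are.

Things in the scene. Friction and masses are not known exactly. Their poses are not given: they have to be found in the camera images.
- mould: plywood mould for a small instrument body, fixed to the bench: a block 240 (x) x 360 (y) x 60 mm tall, a slotted aluminium strip 80 wide flush along its near (-x) edge with four slots 100 mm apart, the instrument outline drawn on the rest. Origin: centre of its underside, on the bench
- slot0 (a point): centre of the slot 150 mm from the middle at the mould's -y end, at the upper face of the aluminium strip. The slot is 36 mm long along the mould's x, 14 wide, through the strip (10 mm thick); a hollow 50 mm deep below lets a bolt's head turn freely, with 3 mm of play. Axes parallel to the mould's
- slot1 (a point): centre of the slot 50 mm to the -y side of the middle, at the upper face of the aluminium strip. The slot is 36 mm long along the mould's y, 14 wide, through the strip (10 mm thick); a hollow 50 mm deep below lets a bolt's head turn freely, with 3 mm of play. Axes parallel to the mould's
- slot2 (a point): centre of the slot 50 mm to the +y side of the middle, at the upper face of the aluminium strip. The slot is 36 mm long along the mould's y, 14 wide, through the strip (10 mm thick); a hollow 50 mm deep below lets a bolt's head turn freely, with 3 mm of play. Axes parallel to the mould's
- slot3 (a point): centre of the slot 150 mm from the middle at the mould's +y end, at the upper face of the aluminium strip. The slot is 36 mm long along the mould's x, 14 wide, through the strip (10 mm thick); a hollow 50 mm deep below lets a bolt's head turn freely, with 3 mm of play. Axes parallel to the mould's
- rack: beech block 230 (x) x 64 (y) x 32 mm tall, fixed, with four through slots 55 mm apart along its x (at -82.5, -27.5, +27.5, +82.5), each 14 (x) by 36 (y), in which the bolts hang, heads along the rack's y. Origin: centre of its underside
- bolt0: steel T-bolt (None if absent), upright. Origin: centre of the underside of its collar (26 mm across, 5 thick); z up. Below: round shank 10 across, then a T-head 32 long (bolt's x), 10 wide (y), from 13 to 21 below the origin. Above: square shaft 12 x 12, sides along x and y, from 5 to 35 above the origin, then an 8 mm square tip to 39.
- bolt1: T-bolt like bolt0, about 80 g, loose (None if absent). At the start 3 or 4 bolts hang by their collars in the rack, heads along the rack's y. Once in a mould slot, gripped by the square shaft, it turns freely
- bolt2: T-bolt like bolt0 (None if absent)
- bolt3: T-bolt like bolt0 (None if absent)
- handle0: black plastic wing handle, flat on the bench: hub 32 x 32 mm, 22 tall, with a 14 x 14 square bore right through (sides along its x and y; 1 mm play each side on a bolt's square shaft), and two wings 12 thick, 14 tall along its x, 80 over all. Grip the hub's flat y sides, 32 apart. Origin: centre of the underside; z up along the bore. About 60 g; fits a bolt in any of four quarter turns
- handle1: wing handle like handle0, turned any way. There are always four; one not needed stays on the bench
- handle2: wing handle like handle0, turned any way
- handle3: wing handle like handle0, turned any way, lying at the start on the plywood of the mould behind the strip (its top is 60 above the bench)
- glue: bystander, to be left alone: white glue bottle, 52 mm across, 150 mm tall, standing. Origin: its underside
- jar: bystander, to be left alone: amber glass jar, 68 mm across, 80 mm tall, standing. Origin: its underside
- chisel: bystander, to be left alone: chisel lying flat, 240 mm long. Origin: its underside
- plane: bystander, to be left alone: small grey hand plane, 160 x 50 x 80 mm. Origin: its underside
- offcut: bystander, to be left alone: timber offcut 120 x 45 x 20 mm. Origin: its underside
- tin: bystander, to be left alone: steel tin, 72 mm across, 90 mm tall, standing. Origin: its underside
- gclamp: bystander, to be left alone: steel G-clamp lying flat, about 150 x 130 x 14 mm. Origin: its underside
- weight: bystander, to be left alone: brass weight 40 x 50 x 30 mm standing on the far part of the mould. Origin: its underside
Not all that is in view belongs to the job. Leave any purple or yellow look-alike of the handle3 alone.

How it is judged (in metres and radians):
At the end, for the whole second after the job is handed in: Every bolt present stands upright in one of the mould's slots (within 18 mm of its centre), collar on the strip within 4 mm, head within 20 degrees of square across the slot, and carries a handle that is level, centred and down on its collar within 4 mm; all at rest (((horizontal distance between bolt0 and slot0 below 0.018 m and z of bolt0 in the frame of slot0 between -0.004 and 0.004 m and angle between the x axis of bolt0 and the x axis of mould, either way round above 1.22 rad) or (horizontal distance between bolt0 and slot1 below 0.018 m and z of bolt0 in the frame of slot1 between -0.004 and 0.004 m and angle between the x axis of bolt0 and the y axis of mould, either way round above 1.22 rad) or (horizontal distance between bolt0 and slot2 below 0.018 m and z of bolt0 in the frame of slot2 between -0.004 and 0.004 m and angle between the x axis of bolt0 and the y axis of mould, either way round above 1.22 rad) or (horizontal distance between bolt0 and slot3 below 0.018 m and z of bolt0 in the frame of slot3 between -0.004 and 0.004 m and angle between the x axis of bolt0 and the x axis of mould, either way round above 1.22 rad)) and ((z of handle0 in the frame of bolt0 between 0.002 and 0.009 m and horizontal distance between handle0 and bolt0 below 0.005 m and angle between handle0's own z axis and vertical below 0.15 rad) or (z of handle1 in the frame of bolt0 between 0.002 and 0.009 m and horizontal distance between handle1 and bolt0 below 0.005 m and angle between handle1's own z axis and vertical below 0.15 rad) or (z of handle2 in the frame of bolt0 between 0.002 and 0.009 m and horizontal distance between handle2 and bolt0 below 0.005 m and angle between handle2's own z axis and vertical below 0.15 rad) or (z of handle3 in the frame of bolt0 between 0.002 and 0.009 m and horizontal distance between handle3 and bolt0 below 0.005 m and angle between handle3's own z axis and vertical below 0.15 rad)) and angle between each of bolt0, bolt1, bolt2, bolt3's own z axis and vertical below 0.12 rad and linear speed of each of bolt0, bolt1, bolt2, bolt3, handle0, handle1, handle2, handle3 below 0.02 m/s and ((horizontal distance between bolt1 and slot0 below 0.018 m and z of bolt1 in the frame of slot0 between -0.004 and 0.004 m and angle between the x axis of bolt1 and the x axis of mould, either way round above 1.22 rad) or (horizontal distance between bolt1 and slot1 below 0.018 m and z of bolt1 in the frame of slot1 between -0.004 and 0.004 m and angle between the x axis of bolt1 and the y axis of mould, either way round above 1.22 rad) or (horizontal distance between bolt1 and slot2 below 0.018 m and z of bolt1 in the frame of slot2 between -0.004 and 0.004 m and angle between the x axis of bolt1 and the y axis of mould, either way round above 1.22 rad) or (horizontal distance between bolt1 and slot3 below 0.018 m and z of bolt1 in the frame of slot3 between -0.004 and 0.004 m and angle between the x axis of bolt1 and the x axis of mould, either way round above 1.22 rad)) and ((z of handle0 in the frame of bolt1 between 0.002 and 0.009 m and horizontal distance between handle0 and bolt1 below 0.005 m and angle between handle0's own z axis and vertical below 0.15 rad) or (z of handle1 in the frame of bolt1 between 0.002 and 0.009 m and horizontal distance between handle1 and bolt1 below 0.005 m and angle between handle1's own z axis and vertical below 0.15 rad) or (z of handle2 in the frame of bolt1 between 0.002 and 0.009 m and horizontal distance between handle2 and bolt1 below 0.005 m and angle between handle2's own z axis and vertical below 0.15 rad) or (z of handle3 in the frame of bolt1 between 0.002 and 0.009 m and horizontal distance between handle3 and bolt1 below 0.005 m and angle between handle3's own z axis and vertical below 0.15 rad)) and ((horizontal distance between bolt2 and slot0 below 0.018 m and z of bolt2 in the frame of slot0 between -0.004 and 0.004 m and angle between the x axis of bolt2 and the x axis of mould, either way round above 1.22 rad) or (horizontal distance between bolt2 and slot1 below 0.018 m and z of bolt2 in the frame of slot1 between -0.004 and 0.004 m and angle between the x axis of bolt2 and the y axis of mould, either way round above 1.22 rad) or (horizontal distance between bolt2 and slot2 below 0.018 m and z of bolt2 in the frame of slot2 between -0.004 and 0.004 m and angle between the x axis of bolt2 and the y axis of mould, either way round above 1.22 rad) or (horizontal distance between bolt2 and slot3 below 0.018 m and z of bolt2 in the frame of slot3 between -0.004 and 0.004 m and angle between the x axis of bolt2 and the x axis of mould, either way round above 1.22 rad)) and ((z of handle0 in the frame of bolt2 between 0.002 and 0.009 m and horizontal distance between handle0 and bolt2 below 0.005 m and angle between handle0's own z axis and vertical below 0.15 rad) or (z of handle1 in the frame of bolt2 between 0.002 and 0.009 m and horizontal distance between handle1 and bolt2 below 0.005 m and angle between handle1's own z axis and vertical below 0.15 rad) or (z of handle2 in the frame of bolt2 between 0.002 and 0.009 m and horizontal distance between handle2 and bolt2 below 0.005 m and angle between handle2's own z axis and vertical below 0.15 rad) or (z of handle3 in the frame of bolt2 between 0.002 and 0.009 m and horizontal distance between handle3 and bolt2 below 0.005 m and angle between handle3's own z axis and vertical below 0.15 rad)) and ((horizontal distance between bolt3 and slot0 below 0.018 m and z of bolt3 in the frame of slot0 between -0.004 and 0.004 m and angle between the x axis of bolt3 and the x axis of mould, either way round above 1.22 rad) or (horizontal distance between bolt3 and slot1 below 0.018 m and z of bolt3 in the frame of slot1 between -0.004 and 0.004 m and angle between the x axis of bolt3 and the y axis of mould, either way round above 1.22 rad) or (horizontal distance between bolt3 and slot2 below 0.018 m and z of bolt3 in the frame of slot2 between -0.004 and 0.004 m and angle between the x axis of bolt3 and the y axis of mould, either way round above 1.22 rad) or (horizontal distance between bolt3 and slot3 below 0.018 m and z of bolt3 in the frame of slot3 between -0.004 and 0.004 m and angle between the x axis of bolt3 and the x axis of mould, either way round above 1.22 rad)) and ((z of handle0 in the frame of bolt3 between 0.002 and 0.009 m and horizontal distance between handle0 and bolt3 below 0.005 m and angle between handle0's own z axis and vertical below 0.15 rad) or (z of handle1 in the frame of bolt3 between 0.002 and 0.009 m and horizontal distance between handle1 and bolt3 below 0.005 m and angle between handle1's own z axis and vertical below 0.15 rad) or (z of handle2 in the frame of bolt3 between 0.002 and 0.009 m and horizontal distance between handle2 and bolt3 below 0.005 m and angle between handle2's own z axis and vertical below 0.15 rad) or (z of handle3 in the frame of bolt3 between 0.002 and 0.009 m and horizontal distance between handle3 and bolt3 below 0.005 m and angle between handle3's own z axis and vertical below 0.15 rad))); the robot touches nothing.
It fails at once if a bystander is pushed more than 60 mm (distance of any of glue, jar, chisel, plane, offcut, tin, gclamp, weight from where it was at the start of the episode above 0.06 m).
It fails at once if a standing bystander is tipped over (angle between any of glue, jar, tin's own z axis and vertical above 0.7 rad).
Of bolt0, bolt1, bolt2, bolt3 only 3 to 4 are there at a start; the rules pass over those that are not, and their reading is None.
At some moment in a run one of handle0, handle1, handle2, handle3 may be knocked a few centimetres aside while the robot is not near it.
It also fails if it takes over 210 s, if anything falls off the work surface, if the arm or the gripper's body presses on something with over 40 N, if the wrist force passes 120 N, or if a joint passes its speed limit or range.

## Working session

There is one attempt and no reset: what is moved stays moved. The work goes in short steps, Python scripts to look and compute and a shell command to move; the robot and the scene stay as the last step left them, time stands still between calls to the robot, and variables do not carry over. Pictures are saved under pics/ and viewed, at most 14 in all, crops included, and the job is handed in when it is done.

```bash
mkdir -p pics; ls; cat > h.py <<'E'
import numpy as np, cv2
from workcell import robot
def K(c):
    h=c["color"].shape[0]; f=h/2/np.tan(np.radians(c["fovy"])/2); return f
def ray(c,u,v,z):
    f=K(c); T=np.array(c["camera_from_world"]); R=T[:3,:3]; o=-R.T@T[:3,3]
    d=R.T@np.array([(u-c["cx"])/f,(v-c["cy"])/f,1]); return o+d*(z-o[2])/d[2]
def proj(c,p):
    T=np.array(c["camera_from_world"]); q=T[:3,:3]@np.array(p)+T[:3,3]; f=K(c)
    return np.array([f*q[0]/q[2]+c["cx"],f*q[1]/q[2]+c["cy"]])
def save(c,n,box=None,s=1):
    im=c["color"][:,:,::-1]
    if box: im=im[box[1]:box[3],box[0]:box[2]]
    cv2.imwrite("pics/"+n,cv2.resize(im,None,fx=s,fy=s,interpolation=cv2.INTER_CUBIC))
E
python3 - <<'E'
from h import *
import pickle
for n in("top","side"):
    c=robot.capture(n); save(c,n+"0.png",s=1.4); pickle.dump(c,open(n+"0.pkl","wb"))
    T=np.array(c["camera_from_world"]); print(n,c["fovy"],c["cx"],c["cy"],K(c),(-T[:3,:3].T@T[:3,3]).round(),T[:3,:3].round(2).tolist())
s=robot.observe(); print(s)
E
```

```text
pics
top 55.1111354659373 278.22945889193943 206.83873643446603 402.45279227956433 [ 323.   60. 1240.] [[-0.03, -1.0, -0.0], [-0.98, 0.03, -0.21], [0.21, -0.0, -0.98]]
side 55.66430382999315 275.1358274038132 209.23446623253827 397.75925207966594 [ 443. -751.  952.] [[0.99, -0.11, 0.02], [-0.07, -0.73, -0.68], [0.09, 0.67, -0.74]]
{'t': 0.1, 'joints': array([-1.51131905e+00,  3.81148586e-01,  1.29816859e+00,  2.30869470e-06,
        1.46362343e+00, -2.15300084e-01]), 'qd': array([ 0.00173641, -0.0012383 , -0.0021    , -0.00048755, -0.002042  ,
        0.00147248]), 'joint_torque': array([ 4.09944478e-03, -4.49218547e+01, -2.31652880e+01, -2.15010045e-04,
        3.71060873e-03,  1.68565441e-05]), 'ee_pos': array([ 149.22843204, -529.32696237,  404.16817377]), 'ee_rot': array([-6.71843134e-04,  9.90576804e-01,  1.36956715e-01,  5.36015464e-05]), 'force': array([-0.03648877, -0.89046148, -0.16587586]), 'torque': array([-0.07311665,  0.0128789 ,  0.01533152]), 'finger_force': 0.0, 'width': 85.40058105613964}
```

View pics/top0.png

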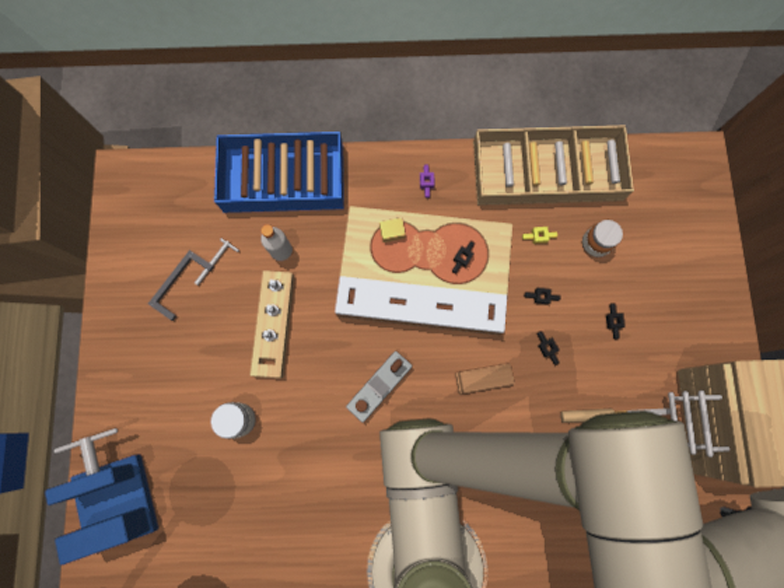

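View pics/side0.png

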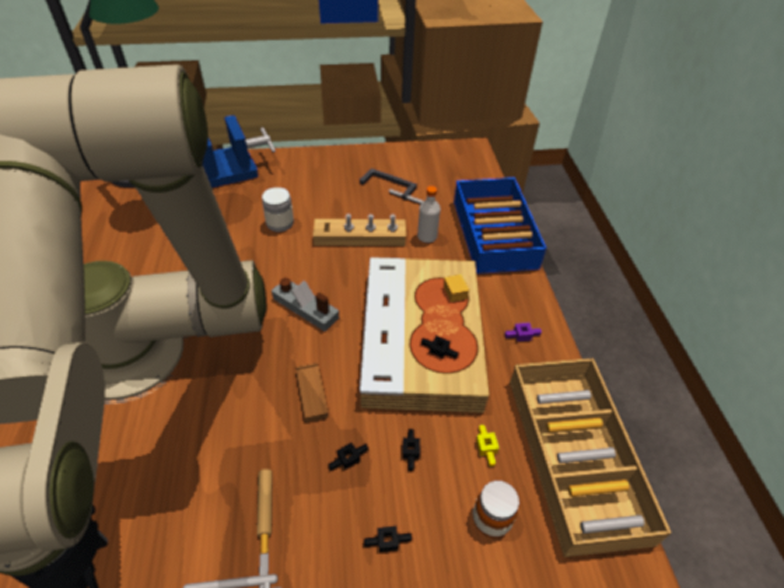

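The top view (1.4×) shows three bolts in the rack at (275,285), (272,310) and (268,336), with the rack's near slot empty. Slots are at (491,311), (444,306), (398,300) and (351,296).

Candidates for "handle": black at (542,296), (548,348), (616,320) and on the mould at (464,257). The look-alikes are yellow (540,236) and purple (427,180). I choose the black ones.

```bash
cat > m.py <<'E'
from h import *
def handles(c,name="top"):
    im=c["color"].astype(int); m=(im.max(2)<48).astype(np.uint8)
    n,l,st,ce=cv2.connectedComponentsWithStats(m)
    out=[]
    for i in range(1,n):
        if 60<st[i,4]<600:
            ys,xs=np.where(l==i); u,v=xs.mean(),ys.mean()
            cov=np.cov(xs,ys); w,V=np.linalg.eigh(cov)
            p=ray(c,u,v,12); a=ray(c,u+5*V[0,1],v+5*V[1,1],12)-p
            out.append((round(u,1),round(v,1),int(st[i,4]),p[:2].round(1),ray(c,u,v,72)[:2].round(1),round(np.degrees(np.arctan2(a[1],a[0])),1)))
    return out
def strip(c):
    im=c["color"].astype(int); m=((im.min(2)>185)).astype(np.uint8)
    m=cv2.morphologyEx(m,cv2.MORPH_OPEN,np.ones((3,3)))
    n,l,st,ce=cv2.connectedComponentsWithStats(m); i=1+np.argmax(st[1:,4]); return (l==i).astype(np.uint8)
E
python3 - <<'E'
from m import *
import pickle
for n in("top","side"):
    c=pickle.load(open(n+"0.pkl","rb"))
    print(n)
    for h in handles(c): print(h)
    m=strip(c); cs,hi=cv2.findContours(m,cv2.RETR_CCOMP,cv2.CHAIN_APPROX_NONE)
    for k,ct in enumerate(cs):
        w=np.array([ray(c,*p,60)[:2] for p in ct[:,0].astype(float)],np.float32)
        if len(ct)>8: print("out" if hi[0][k][3]<0 else "hole",len(ct),cv2.minAreaRect(w), w.min(0),w.max(0))
c=pickle.load(open("top0.pkl","rb"))
save(c,"crop1.png",(165,150,460,285),2.7)
E
```

```text
top
(np.float64(330.4), np.float64(183.5), 97, array([ 651.1, -109.1]), array([ 635.1, -100.9]), np.float64(145.9))
(np.float64(387.1), np.float64(211.3), 133, array([ 556.4, -280.1]), array([ 545.1, -263.5]), np.float64(82.3))
(np.float64(438.5), np.float64(229.4), 152, array([ 495. , -433.4]), array([ 486.6, -409.3]), np.float64(-179.4))
(np.float64(391.3), np.float64(248.3), 142, array([ 441.4, -283.1]), array([ 435.6, -266.3]), np.float64(-154.3))
(np.float64(551.8), np.float64(253.2), 92, array([ 411.6, -768.3]), array([ 407.3, -727.8]), np.float64(96.2))
(np.float64(87.8), np.float64(337.7), 97, array([207.4, 625.9]), array([213. , 598.3]), np.float64(101.9))
(np.float64(96.2), np.float64(373.8), 177, array([107. , 595.1]), array([117.6, 569. ]), np.float64(164.9))
out 286 ((540.1260986328125, -8.077392578125), (358.33453369140625, 79.88249206542969), 81.65226745605469) [ 475.8055  -189.12965] [604.43304 172.66435]
hole 34 ((518.2698974609375, -155.5799560546875), (20.7430419921875, 42.414066314697266), 86.07150268554688) [ 497.25525 -166.9954 ] [ 539.5324  -144.01991]
hole 34 
[... 2086 characters left out ...]
.87464141845703), 81.55290985107422) [ 479.29974 -187.69742] [604.642   171.50116]
hole 35 ((519.9496459960938, -155.8045654296875), (19.10692024230957, 40.154720306396484), 84.19654083251953) [ 499.6813  -167.04457] [ 540.241   -144.82098]
hole 30 ((536.5089721679688, -56.901512145996094), (39.711063385009766, 20.047683715820312), 83.91690826416016) [524.8091  -76.99642] [547.80634 -36.48597]
hole 27 ((550.81298828125, 43.422332763671875), (40.66679763793945, 21.203210830688477), 83.81922912597656) [538.5079    22.867615] [562.2187   64.02006]
hole 29 ((565.3662109375, 142.9947967529297), (22.638187408447266, 41.56935501098633), 84.54334259033203) [544.0255  130.39384] [586.2661  155.60495]
```

View pics/crop1.png

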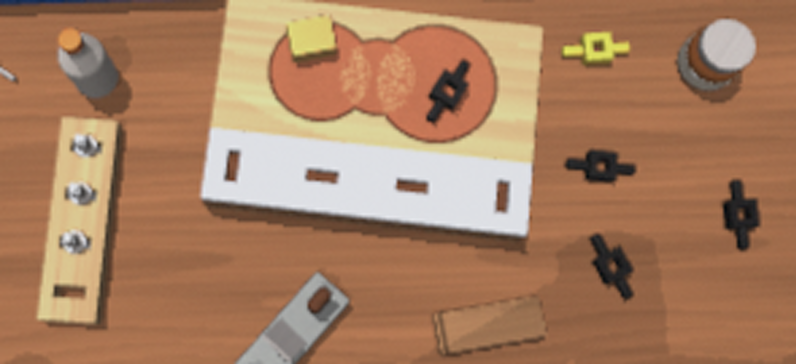

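The crop confirms the black handles, the three bolts and an empty near rack slot at (69,291). Now the rack and bolts, in both views.

```bash
python3 - <<'E'
from m import *
import pickle
for n,seed in(("top",(190,255)),("side",(246,167))):
    c=pickle.load(open(n+"0.pkl","rb")); im=c["color"]
    hsv=cv2.cvtColor(im,cv2.COLOR_RGB2HSV); print(n,hsv[seed[1],seed[0]])
    roi=np.zeros(im.shape[:2],np.uint8)
    if n=="top": roi[185:280,170:215]=1
    else: roi[145:180,215:295]=1
    m=((hsv[...,2]>(165 if n=="top" else 165))&(hsv[...,1]>60)&(hsv[...,1]<140)).astype(np.uint8)*roi
    cs,_=cv2.findContours(cv2.morphologyEx(m,cv2.MORPH_CLOSE,np.ones((7,7))),cv2.RETR_EXTERNAL,cv2.CHAIN_APPROX_NONE)
    ct=max(cs,key=cv2.contourArea)
    w=np.array([ray(c,*p,32)[:2] for p in ct[:,0].astype(float)],np.float32); print("rack",cv2.minAreaRect(w))
    b=((im.min(2)>120)&(hsv[...,1]<45)).astype(np.uint8)*roi
    k,l,st,ce=cv2.connectedComponentsWithStats(b)
    for i in range(1,k):
        if st[i,4]>2:
            ys,xs=np.where(l==i); print(ce[i].round(1),st[i,4],"z40",ray(c,*ce[i],40)[:2].round(),"z60",ray(c,*ce[i],60)[:2].round(), "top z71",ray(c,xs[ys==ys.min()].mean(),ys.min(),71)[:2].round())
save(pickle.load(open("side0.pkl","rb")),"crop2.png",(215,125,335,195),6)
E
```

```text
top [ 19  93 170]
rack ((510.5965576171875, 322.7884521484375), (292.1944274902344, 136.69686889648438), 0.1611509770154953)
[195.5 203. ] 42 z40 [595. 310.] z60 [591. 306.] top z71 [597. 304.]
[193.4 220.7] 39 z40 [540. 316.] z60 [536. 311.] top z71 [543. 309.]
[191.6 239. ] 50 z40 [485. 320.] z60 [482. 316.] top z71 [492. 314.]
side [ 17 144 199]
rack ((518.138916015625, 336.28509521484375), (76.4781265258789, 220.06170654296875), 84.69253540039062)
```

View pics/crop2.png

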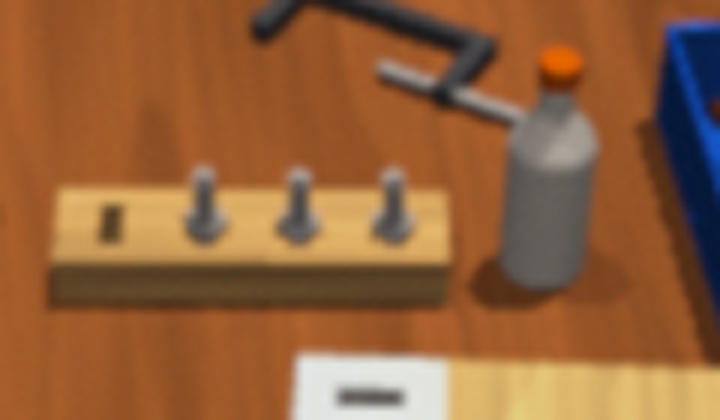

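```bash
python3 - <<'E'
from m import *
import pickle
c=pickle.load(open("side0.pkl","rb")); o=lambda x,y:(215+x/6-.42,125+y/6-.42)
for x,y,z in[(204,170,71),(299,172,71),(392,172,71),(205,224,36),(298,224,36),(393,224,36),(56,190,32),(448,192,32),(450,264,32),(52,264,32),(111,223,32)]: print(z,ray(c,*o(x,y),z)[:2].round(1))
c=pickle.load(open("top0.pkl","rb")); o=lambda x,y:(165+x/2.7-.3,150+y/2.7-.3)
print("top")
for x,y,z in[(62,119,32),(118,124,32),(98,325,32),(38,319,32),(69,291,32)]: print(z,ray(c,*o(x,y),z)[:2].round(1))
c=pickle.load(open("top0.pkl","rb"));print(ray(c,190.7-.2,191-0,50))
print(robot.observe()["t"])
E
```

```text
71 [489.  324.4]
71 [543.3 317.6]
71 [596.7 312.7]
36 [488.1 317.8]
36 [542.2 312.8]
36 [597.6 307.7]
32 [402.3 361.5]
32 [634.6 338.3]
32 [626.9 274.2]
32 [398.2 295.5]
32 [433.5 328.5]
top
32 [626.7 336.2]
32 [618.9 272. ]
32 [392.  292.8]
32 [400.5 359. ]
32 [430.3 325.2]
[630.6577509  323.56987592  50.        ]
0.1
```

```bash
cat > go.py <<'E'
import sys
from h import *
# usage: go.py x y z phi_deg : remaining tool-frame units
from scipy.spatial.transform import Rotation as Ro
s=robot.observe(); p=s["ee_pos"]; q=s["ee_rot"]; R=Ro.from_quat([q[1],q[2],q[3],q[0]]).as_matrix()
phi=np.degrees(np.arctan2(R[1,0],R[0,0]))
print("t %.2f"%s["t"],"p",p.round(1),"phi %.1f"%phi,"tilt",np.degrees(R[:2,2]).round(2),"q1 %.2f q6 %.2f"%(s["joints"][0],s["joints"][5]),"F",s["force"].round(1),"w %.1f"%s["width"],"ff %.0f"%s["finger_force"])
a=[float(x) for x in sys.argv[1:]]
if a:
    d=R.T@(np.array(a[:3])-p)
    dp=(a[3]-phi+180)%360-180
    print("offset units (tool now)",(d/30).round(2),"rz units %.2f"%(-np.radians(dp)/.12))
    f=np.radians(a[3]); Rt=np.array([[np.cos(f),np.sin(f),0],[np.sin(f),-np.cos(f),0],[0,0,-1]])
    print("if turned first",(Rt.T@(np.array(a[:3])-p)/30).round(2))
E
python3 go.py 486 318.5 280 -5.3; python3 - <<'E'
from m import *
import pickle
c=pickle.load(open("side0.pkl","rb")); o=lambda x,y:(215+x/6-.42,125+y/6-.42)
print(ray(c,*o(545,287),0),ray(c,*o(561,60),148))
c=pickle.load(open("top0.pkl","rb")); o=lambda x,y:(165+x/2.7-.3,150+y/2.7-.3)
print(ray(c,*o(97,93),0),ray(c,*o(70,40),150))
E
```

```text
t 0.10 p [ 149.2 -529.3  404.2] phi 15.7 tilt [-0.    0.08] q1 -1.51 q6 -0.22 F [-0.  -0.9 -0.2] w 85.4 ff 0
offset units (tool now) [ 18.47 -24.15   4.18] rz units 3.06
if turned first [  8.57 -29.18   4.14]
[686.72789873 284.31542707   0.        ] [688.47892747 307.46640391 148.        ]
[665.11046036 302.66114753   0.        ] [682.20591828 302.22926118 150.        ]
```

```bash
R='true'
python3 -m crank '[{"offset":[0,0,0],"rotation":[0,0,1]},{"offset":[0,0,0],"rotation":[0,0,1]},{"offset":[0,0,0],"rotation":[0,0,1]},{"offset":[0.3,-0.97,0],"rotation":[0,0,0]},{"offset":[0.3,-0.97,0],"rotation":[0,0,0]},{"offset":[0.3,-0.97,0],"rotation":[0,0,0]},{"offset":[0.3,-0.97,0],"rotation":[0,0,0]},{"offset":[0.3,-0.97,0],"rotation":[0,0,0]},{"offset":[0.3,-0.97,0],"rotation":[0,0,0]},{"offset":[0.3,-0.97,0],"rotation":[0,0,0]},{"offset":[0.3,-0.97,0],"rotation":[0,0,0]},{"offset":[0.3,-0.97,0],"rotation":[0,0,0]}]' -0.25 40
python3 -m crank '[{"offset":[0.3,-0.97,0],"rotation":[0,0,0]},{"offset":[0.3,-0.97,0],"rotation":[0,0,0]},{"offset":[0.3,-0.97,0],"rotation":[0,0,0]},{"offset":[0.3,-0.97,0],"rotation":[0,0,0]},{"offset":[0.3,-0.97,0],"rotation":[0,0,0]},{"offset":[0.3,-0.97,0],"rotation":[0,0,0]},{"offset":[0.3,-0.97,0],"rotation":[0,0,0]},{"offset":[0.3,-0.97,0],"rotation":[0,0,0]},{"offset":[0.3,-0.97,0.2],"rotation":[0,0,0]},{"offset":[0.3,-0.97,0.2],"rotation":[0,0,0]},{"offset":[0.3,-0.97,0.2],"rotation":[0,0,0]},{"offset":[0.3,-0.97,0.2],"rotation":[0,0,0]}]'
python3 go.py 486 318.5 280 -5.3
```

```text
t: 1.1
ee_pos: [252.4, -273.8, 404.5]
ee_rot: [-0.0, 0.999, -0.043, -0.0]
force: [-0.0, 0.7, 0.2]
width: 31.5
finger_force: 0.0
t: 2.1
ee_pos: [389.7, 65.1, 380.4]
ee_rot: [0.0, 0.999, -0.042, -0.0]
force: [0.6, -0.8, -0.7]
width: 31.4
finger_force: 0.0
t 2.10 p [389.7  65.1 380.4] phi -4.9 tilt [-0.01 -0.  ] q1 -0.14 q6 1.52 F [ 0.6 -0.8 -0.7] w 31.4 ff 0
offset units (tool now) [ 2.48 -8.69  3.34] rz units 0.06
if turned first [ 2.42 -8.71  3.35]
```

```bash
python3 -m crank '[{"offset":[0.27,-0.96,0.37],"rotation":[0,0,0]},{"offset":[0.27,-0.96,0.37],"rotation":[0,0,0]},{"offset":[0.27,-0.96,0.37],"rotation":[0,0,0]},{"offset":[0.27,-0.96,0.37],"rotation":[0,0,0]},{"offset":[0.27,-0.96,0.37],"rotation":[0,0,0]},{"offset":[0.27,-0.96,0.37],"rotation":[0,0,0]},{"offset":[0.27,-0.96,0.37],"rotation":[0,0,0]},{"offset":[0.27,-0.96,0.37],"rotation":[0,0,0]},{"offset":[0.24,-0.9,0.37],"rotation":[0,0,0.06]},{"offset":[0,0,0],"rotation":[0,0,0]},{"offset":[0,0,0],"rotation":[0,0,0]}]'
python3 go.py 486 318.5 215 -5.3
```

```text
t: 3.02
ee_pos: [483.1, 314.6, 279.6]
ee_rot: [0.001, 0.999, -0.045, -0.001]
force: [-0.0, -0.3, 0.5]
width: 32.1
finger_force: 0.0
t 3.02 p [483.1 314.6 279.6] phi -5.2 tilt [-0.12 -0.05] q1 0.37 q6 2.03 F [-0.  -0.3  0.5] w 32.1 ff 0
offset units (tool now) [ 0.09 -0.14  2.15] rz units 0.02
if turned first [ 0.09 -0.14  2.15]
```

```bash
python3 -m crank '[{"offset":[0.09,-0.14,0],"rotation":[0,0,0]},{"offset":[0,0,0],"rotation":[0,0,0]},{"offset":[0,0,0.5],"rotation":[0,0,0]},{"offset":[0,0,0.5],"rotation":[0,0,0]},{"offset":[0,0,0.5],"rotation":[0,0,0]},{"offset":[0,0,0.4],"rotation":[0,0,0]},{"offset":[0,0,0.25],"rotation":[0,0,0]},{"offset":[0,0,0],"rotation":[0,0,0]}]'
python3 - <<'E'
from m import *
a=robot.capture("side"); save(a,"g1.png",(200,80,340,200),5)
E
python3 go.py 486 318.5 215 -5.3
```

```text
t: 3.68
ee_pos: [486.2, 317.0, 215.5]
ee_rot: [0.0, 0.999, -0.047, -0.001]
force: [-0.3, -0.7, 1.4]
width: 32.0
finger_force: 0.0
t 3.73 p [486.4 317.2 216.4] phi -5.3 tilt [-0.02 -0.01] q1 0.37 q6 2.04 F [-0.3  0.8 -0.3] w 32.1 ff 0
offset units (tool now) [-0.02 -0.04  0.05] rz units -0.00
if turned first [-0.02 -0.04  0.05]
```

View pics/g1.png

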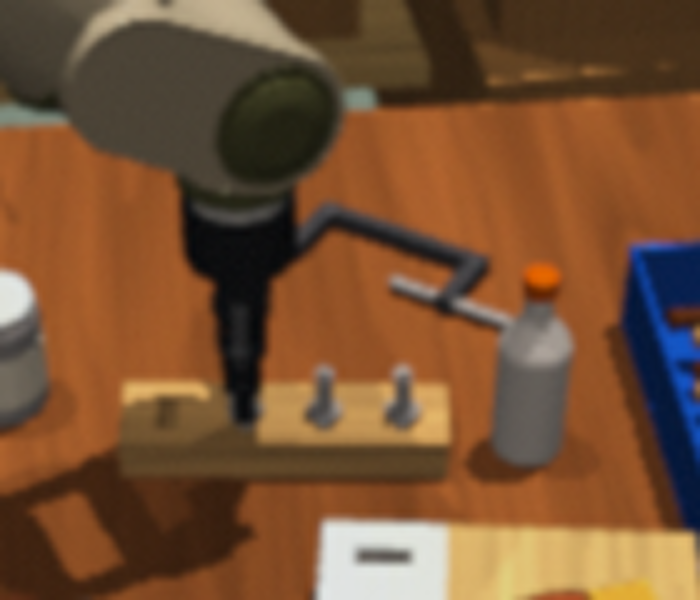

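The fingers straddle the first bolt at about (240,405), clear of its neighbour. Next: grip, regrip a quarter turn on to centre it both ways, then lift.

```bash
python3 -m crank '[{"offset":[0,0,0],"rotation":[0,0,0]},{"offset":[0,0,0],"rotation":[0,0,0]},{"offset":[0,0,0],"rotation":[0,0,0]},{"offset":[0,0,0],"rotation":[0,0,0]},{"offset":[0,0,0],"rotation":[0,0,0]}]' -1 30
python3 -m crank '[{"offset":[0,0,0],"rotation":[0,0,0]},{"offset":[0,0,0],"rotation":[0,0,0]},{"offset":[0,0,0],"rotation":[0,0,0]},{"offset":[0,0,0],"rotation":[0,0,0]}]' -0.25
python3 -m crank '[{"offset":[0,0,0],"rotation":[0,0,-1]},{"offset":[0,0,0],"rotation":[0,0,-1]},{"offset":[0,0,0],"rotation":[0,0,-1]},{"offset":[0,0,0],"rotation":[0,0,-1]},{"offset":[0,0,0],"rotation":[0,0,-1]},{"offset":[0,0,0],"rotation":[0,0,-1]},{"offset":[0,0,0],"rotation":[0,0,-1]},{"offset":[0,0,0],"rotation":[0,0,-1]},{"offset":[0,0,0],"rotation":[0,0,-1]},{"offset":[0,0,0],"rotation":[0,0,-1]},{"offset":[0,0,0],"rotation":[0,0,-1]},{"offset":[0,0,0],"rotation":[0,0,-1]}]'
python3 -m crank '[{"offset":[0,0,0],"rotation":[0,0,-1]},{"offset":[0,0,0],"rotation":[0,0,-0.09]},{"offset":[0,0,0],"rotation":[0,0,0]}]'
python3 -m crank '[{"offset":[0,0,0],"rotation":[0,0,0]},{"offset":[0,0,0],"rotation":[0,0,0]},{"offset":[0,0,0],"rotation":[0,0,0]},{"offset":[0,0,0],"rotation":[0,0,0]},{"offset":[0,0,0],"rotation":[0,0,0]}]' -1 50
python3 go.py
```

```text
t: 4.15
ee_pos: [486.5, 317.9, 217.3]
ee_rot: [-0.001, 0.999, -0.046, 0.001]
force: [-0.6, 1.1, 5.7]
width: 11.5
finger_force: 32.0
t: 4.48
ee_pos: [486.2, 317.6, 216.1]
ee_rot: [0.0, 0.999, -0.046, -0.0]
force: [-0.0, -0.5, -0.1]
width: 32.0
finger_force: 0.0
t: 5.48
ee_pos: [486.2, 317.7, 216.2]
ee_rot: [-0.0, 0.78, 0.626, -0.0]
force: [-0.2, -0.7, 0.2]
width: 32.1
finger_force: 0.0
t: 5.73
ee_pos: [486.3, 317.7, 216.2]
ee_rot: [-0.0, 0.74, 0.673, -0.0]
force: [-0.4, 0.1, -0.3]
width: 31.8
finger_force: 0.0
t: 6.15
ee_pos: [486.3, 317.8, 216.4]
ee_rot: [0.0, 0.739, 0.673, 0.0]
force: [-0.6, -1.0, 0.4]
width: 10.8
finger_force: 50.1
t 6.15 p [486.3 317.8 216.4] phi 84.7 tilt [0.01 0.  ] q1 0.38 q6 0.47 F [-0.6 -1.   0.4] w 10.8 ff 50
```

```bash
python3 -m crank '[{"offset":[0,0,-0.6],"rotation":[0,0,0]},{"offset":[0,0,-0.6],"rotation":[0,0,0]},{"offset":[0,0,-0.6],"rotation":[0,0,0]},{"offset":[0,0,-0.6],"rotation":[0,0,0]},{"offset":[0,0,0],"rotation":[0,0,0.46]},{"offset":[0,0,0],"rotation":[0,0,0]}]'
python3 go.py 549 42.4 285 81.5
```

```text
t: 6.65
ee_pos: [486.2, 317.7, 289.2]
ee_rot: [0.0, 0.758, 0.652, 0.001]
force: [-0.3, 0.1, -2.0]
width: 10.8
finger_force: 50.0
t 6.65 p [486.2 317.7 289.2] phi 81.4 tilt [0.09 0.04] q1 0.38 q6 0.52 F [-0.3  0.1 -2. ] w 10.8 ff 50
offset units (tool now) [-8.76  3.44  0.14] rz units -0.01
if turned first [-8.77  3.43  0.14]
```

```bash
python3 -m crank '[{"offset":[-0.4,0.16,0],"rotation":[0,0,0]},{"offset":[-0.84,0.33,0],"rotation":[0,0,0]},{"offset":[-0.84,0.33,0],"rotation":[0,0,0]},{"offset":[-0.84,0.33,0],"rotation":[0,0,0]},{"offset":[-0.84,0.33,0],"rotation":[0,0,0]},{"offset":[-0.84,0.33,0],"rotation":[0,0,0]},{"offset":[-0.84,0.33,0],"rotation":[0,0,0]},{"offset":[-0.84,0.33,0],"rotation":[0,0,0]},{"offset":[-0.84,0.33,0],"rotation":[0,0,0]},{"offset":[-0.84,0.33,0],"rotation":[0,0,0]},{"offset":[-0.8,0.3,0],"rotation":[0,0,0]},{"offset":[0,0,0],"rotation":[0,0,0]}]'
python3 -m crank '[{"offset":[0,0,0],"rotation":[0,0,0]},{"offset":[0,0,0],"rotation":[0,0,0]}]'
python3 go.py 549 42.4 272 81.5
python3 - <<'E'
from m import *
a=robot.capture("side"); save(a,"g2.png",(220,100,340,200),5)
E
```

```text
t: 7.65
ee_pos: [550.1, 38.2, 287.5]
ee_rot: [0.0, 0.758, 0.652, -0.001]
force: [0.1, -0.8, -0.6]
width: 11.1
finger_force: 50.0
t: 7.82
ee_pos: [549.1, 42.6, 287.8]
ee_rot: [-0.001, 0.757, 0.653, -0.0]
force: [0.2, 0.2, -0.6]
width: 11.2
finger_force: 50.0
t 7.82 p [549.1  42.6 287.8] phi 81.6 tilt [-0.08  0.02] q1 -0.14 q6 0.01 F [ 0.2  0.2 -0.6] w 11.2 ff 50
offset units (tool now) [-0.01 -0.    0.53] rz units 0.01
if turned first [-0.01 -0.    0.53]
```

View pics/g2.png

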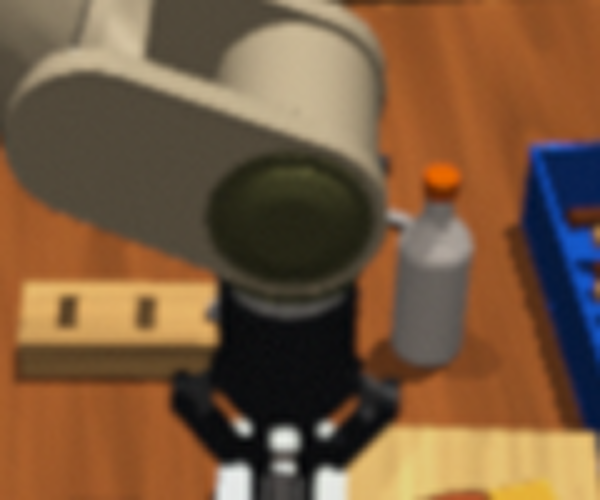

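The bolt is held upright at (288,450), above the slot. Now I lower it carefully.

```bash
python3 -m crank '[{"offset":[0,0,0.3],"rotation":[0,0,0]},{"offset":[0,0,0.3],"rotation":[0,0,0]},{"offset":[0,0,0.1],"rotation":[0,0,0]},{"offset":[0,0,0.1],"rotation":[0,0,0]},{"offset":[0,0,0.05],"rotation":[0,0,0]},{"offset":[0,0,0],"rotation":[0,0,0]}]'
python3 go.py 549 42.4 244.4 81.5
```

```text
t: 8.37
ee_pos: [549.4, 42.8, 262.4]
ee_rot: [-0.0, 0.757, 0.653, -0.0]
force: [0.4, 0.3, -1.3]
width: 10.6
finger_force: 50.0
t 8.37 p [549.4  42.8 262.4] phi 81.6 tilt [-0.04  0.01] q1 -0.14 q6 0.01 F [ 0.4  0.3 -1.3] w 10.6 ff 50
offset units (tool now) [-0.01 -0.01  0.6 ] rz units 0.01
if turned first [-0.01 -0.01  0.6 ]
```

```bash
python3 -m crank '[{"offset":[0,0,0.1],"rotation":[0,0,0]},{"offset":[0,0,0.1],"rotation":[0,0,0]},{"offset":[0,0,0.1],"rotation":[0,0,0]},{"offset":[0,0,0.1],"rotation":[0,0,0]},{"offset":[0,0,0.1],"rotation":[0,0,0]},{"offset":[0,0,0.05],"rotation":[0,0,0]},{"offset":[0,0,0],"rotation":[0,0,0]}]'
python3 go.py 549 42.4 244.4 81.5
```

```text
t: 8.95
ee_pos: [549.4, 42.6, 245.9]
ee_rot: [-0.0, 0.757, 0.653, -0.0]
force: [0.7, -0.1, -0.6]
width: 10.7
finger_force: 50.0
t 8.95 p [549.4  42.6 245.9] phi 81.5 tilt [-0.04  0.  ] q1 -0.14 q6 0.01 F [ 0.7 -0.1 -0.6] w 10.7 ff 50
offset units (tool now) [-0.01 -0.01  0.05] rz units 0.01
if turned first [-0.01 -0.01  0.05]
```

```bash
python3 -m crank '[{"offset":[0,0,0.04],"rotation":[0,0,0.5]},{"offset":[0,0,0],"rotation":[0,0,1]},{"offset":[0,0,0],"rotation":[0,0,1]},{"offset":[0,0,0],"rotation":[0,0,1]},{"offset":[0,0,0],"rotation":[0,0,1]},{"offset":[0,0,0],"rotation":[0,0,1]},{"offset":[0,0,0],"rotation":[0,0,1]},{"offset":[0,0,0],"rotation":[0,0,1]},{"offset":[0,0,0],"rotation":[0,0,1]},{"offset":[0,0,0],"rotation":[0,0,1]},{"offset":[0,0,0],"rotation":[0,0,1]},{"offset":[0,0,0],"rotation":[0,0,1]}]'
python3 -m crank '[{"offset":[0,0,0],"rotation":[0,0,1]},{"offset":[0,0,0],"rotation":[0,0,0.6]},{"offset":[0,0,0],"rotation":[0,0,0]},{"offset":[0,0,0],"rotation":[0,0,0]}]'
python3 go.py
python3 -m crank '[{"offset":[0,0,0],"rotation":[0,0,0]},{"offset":[0,0,0],"rotation":[0,0,0]},{"offset":[0,0,0],"rotation":[0,0,0]},{"offset":[0,0,-0.4],"rotation":[0,0,0]},{"offset":[0,0,-0.8],"rotation":[0,0,0]},{"offset":[0,0,-0.8],"rotation":[0,0,0]},{"offset":[0,0,0],"rotation":[0,0,0]},{"offset":[0,0,0],"rotation":[0,0,0]}]' -0.25
python3 go.py 541 314 285 -5.3
```

```text
t: 9.95
ee_pos: [549.3, 42.8, 245.1]
ee_rot: [-0.0, 1.0, 0.019, -0.0]
force: [-0.8, 1.1, -0.8]
width: 11.0
finger_force: 50.0
t: 10.28
ee_pos: [549.3, 42.7, 245.1]
ee_rot: [-0.0, 0.997, -0.073, -0.0]
force: [-1.9, 0.8, 0.2]
width: 10.9
finger_force: 50.0
t 10.28 p [549.3  42.7 245.1] phi -8.4 tilt [-0.04  0.01] q1 -0.14 q6 1.58 F [-1.9  0.8  0.2] w 10.9 ff 50
t: 10.95
ee_pos: [549.5, 42.6, 306.2]
ee_rot: [0.0, 0.997, -0.074, 0.002]
force: [-0.8, -0.5, -1.0]
width: 32.2
finger_force: 0.0
t 10.95 p [549.5  42.6 306.2] phi -8.5 tilt [ 0.17 -0.03] q1 -0.14 q6 1.58 F [-0.8 -0.5 -1. ] w 32.2 ff 0
offset units (tool now) [-1.62 -8.9   0.7 ] rz units -0.46
if turned first [-1.12 -8.98  0.71]
```

```bash
python3 -m crank '[{"offset":[0,0,0],"rotation":[0,0,-0.46]},{"offset":[-0.1,-0.5,0],"rotation":[0,0,0]},{"offset":[-0.11,-0.94,0],"rotation":[0,0,0]},{"offset":[-0.11,-0.94,0],"rotation":[0,0,0]},{"offset":[-0.11,-0.94,0],"rotation":[0,0,0]},{"offset":[-0.11,-0.94,0],"rotation":[0,0,0]},{"offset":[-0.11,-0.94,0],"rotation":[0,0,0]},{"offset":[-0.11,-0.94,0],"rotation":[0,0,0]},{"offset":[-0.11,-0.94,0],"rotation":[0,0,0]},{"offset":[-0.11,-0.94,0],"rotation":[0,0,0]},{"offset":[-0.11,-0.94,0],"rotation":[0,0,0]},{"offset":[0,0,0.5],"rotation":[0,0,0]}]'
python3 -m crank '[{"offset":[0,0,0.5],"rotation":[0,0,0]},{"offset":[0,0,0],"rotation":[0,0,0]},{"offset":[0,0,0],"rotation":[0,0,0]}]'
python3 go.py 541 313.5 216 -5.3
```

```text
t: 11.95
ee_pos: [541.4, 317.5, 291.0]
ee_rot: [-0.001, 0.999, -0.045, 0.002]
force: [-0.4, -0.1, -0.2]
width: 31.8
finger_force: 0.0
t: 12.2
ee_pos: [541.9, 313.2, 273.8]
ee_rot: [0.001, 0.999, -0.047, -0.001]
force: [-0.2, -0.0, 0.5]
width: 31.8
finger_force: 0.0
t 12.20 p [541.9 313.2 273.8] phi -5.4 tilt [-0.16 -0.06] q1 0.34 q6 2.00 F [-0.2 -0.   0.5] w 31.8 ff 0
offset units (tool now) [-0.03 -0.01  1.93] rz units -0.01
if turned first [-0.03 -0.01  1.93]
```

```bash
python3 -m crank '[{"offset":[-0.03,-0.01,0.6],"rotation":[0,0,0]},{"offset":[0,0,0.6],"rotation":[0,0,0]},{"offset":[0,0,0.5],"rotation":[0,0,0]},{"offset":[0,0,0.2],"rotation":[0,0,0]},{"offset":[0,0,0],"rotation":[0,0,0]},{"offset":[0,0,0],"rotation":[0,0,0]}]'
python3 -m crank '[{"offset":[0,0,0],"rotation":[0,0,0]},{"offset":[0,0,0],"rotation":[0,0,0]},{"offset":[0,0,0],"rotation":[0,0,0]},{"offset":[0,0,0],"rotation":[0,0,0]},{"offset":[0,0,0],"rotation":[0,0,0]}]' -1 30
python3 -m crank '[{"offset":[0,0,0],"rotation":[0,0,0]},{"offset":[0,0,0],"rotation":[0,0,0]},{"offset":[0,0,0],"rotation":[0,0,0]},{"offset":[0,0,0],"rotation":[0,0,0]}]' -0.25
python3 -m crank '[{"offset":[0,0,0],"rotation":[0,0,-1]},{"offset":[0,0,0],"rotation":[0,0,-1]},{"offset":[0,0,0],"rotation":[0,0,-1]},{"offset":[0,0,0],"rotation":[0,0,-1]},{"offset":[0,0,0],"rotation":[0,0,-1]},{"offset":[0,0,0],"rotation":[0,0,-1]},{"offset":[0,0,0],"rotation":[0,0,-1]},{"offset":[0,0,0],"rotation":[0,0,-1]},{"offset":[0,0,0],"rotation":[0,0,-1]},{"offset":[0,0,0],"rotation":[0,0,-1]},{"offset":[0,0,0],"rotation":[0,0,-1]},{"offset":[0,0,0],"rotation":[0,0,-1]}]'
python3 -m crank '[{"offset":[0,0,0],"rotation":[0,0,-1]},{"offset":[0,0,0],"rotation":[0,0,-0.09]},{"offset":[0,0,0],"rotation":[0,0,0]}]'
python3 -m crank '[{"offset":[0,0,0],"rotation":[0,0,0]},{"offset":[0,0,0],"rotation":[0,0,0]},{"offset":[0,0,0],"rotation":[0,0,0]},{"offset":[0,0,0],"rotation":[0,0,0]},{"offset":[0,0,0],"rotation":[0,0,0]}]' -1 50
python3 go.py
```

```text
t: 12.7
ee_pos: [541.5, 313.6, 219.0]
ee_rot: [-0.0, 0.999, -0.047, 0.0]
force: [0.4, 0.1, 0.1]
width: 32.1
finger_force: 0.0
t: 13.12
ee_pos: [541.3, 313.8, 219.3]
ee_rot: [-0.0, 0.999, -0.047, 0.001]
force: [-0.1, -1.4, 6.0]
width: 11.2
finger_force: 32.9
t: 13.45
ee_pos: [541.1, 313.7, 217.9]
ee_rot: [0.0, 0.999, -0.047, -0.0]
force: [0.8, -0.0, -0.5]
width: 31.6
finger_force: 0.0
t: 14.45
ee_pos: [541.1, 313.7, 218.0]
ee_rot: [-0.0, 0.78, 0.626, -0.0]
force: [-0.2, -0.4, -0.9]
width: 32.1
finger_force: 0.0
t: 14.7
ee_pos: [541.1, 313.7, 218.0]
ee_rot: [-0.0, 0.74, 0.672, -0.0]
force: [0.1, -0.6, 0.2]
width: 32.1
finger_force: 0.0
t: 15.12
ee_pos: [541.1, 313.7, 218.1]
ee_rot: [-0.0, 0.74, 0.673, -0.0]
force: [-0.2, -0.3, 1.0]
width: 10.7
finger_force: 50.1
t 15.12 p [541.1 313.7 218.1] phi 84.6 tilt [-0.  0.] q1 0.34 q6 0.43 F [-0.2 -0.3  1. ] w 10.7 ff 50
```

```bash
python3 -m crank '[{"offset":[0,0,-0.6],"rotation":[0,0,0]},{"offset":[0,0,-0.8],"rotation":[0,0,0]},{"offset":[0,0,-0.8],"rotation":[0,0,0]},{"offset":[0,0,-0.8],"rotation":[0,0,0]},{"offset":[0,0,-0.7],"rotation":[0,0,0]},{"offset":[0,0,0],"rotation":[0,0,0.45]},{"offset":[0,0,0],"rotation":[0,0,0]}]'
python3 go.py 534.7 -56.3 325 81.5
```

```text
t: 15.7
ee_pos: [541.0, 313.7, 330.3]
ee_rot: [0.0, 0.758, 0.652, 0.001]
force: [-0.5, -0.2, -1.0]
width: 10.5
finger_force: 50.0
t 15.70 p [541.  313.7 330.3] phi 81.4 tilt [0.13 0.05] q1 0.34 q6 0.49 F [-0.5 -0.2 -1. ] w 10.5 ff 50
offset units (tool now) [-12.23   1.63   0.17] rz units -0.01
if turned first [-12.23   1.61   0.18]
```

```bash
python3 -m crank '[{"offset":[-0.5,0.07,0],"rotation":[0,0,0]},{"offset":[-0.9,0.12,0],"rotation":[0,0,0]},{"offset":[-0.9,0.12,0],"rotation":[0,0,0]},{"offset":[-0.9,0.12,0],"rotation":[0,0,0]},{"offset":[-0.9,0.12,0],"rotation":[0,0,0]},{"offset":[-0.9,0.12,0],"rotation":[0,0,0]},{"offset":[-0.9,0.12,0],"rotation":[0,0,0]},{"offset":[-0.9,0.12,0],"rotation":[0,0,0]},{"offset":[-0.9,0.12,0],"rotation":[0,0,0]},{"offset":[-0.9,0.12,0],"rotation":[0,0,0]},{"offset":[-0.9,0.12,0],"rotation":[0,0,0]},{"offset":[-0.9,0.12,0],"rotation":[0,0,0]}]'
python3 -m crank '[{"offset":[-0.9,0.12,0],"rotation":[0,0,0]},{"offset":[-0.93,0.12,0.3],"rotation":[0,0,0]},{"offset":[0,0,0.6],"rotation":[0,0,0]},{"offset":[0,0,0.6],"rotation":[0,0,0]},{"offset":[0,0,0],"rotation":[0,0,0]},{"offset":[0,0,0],"rotation":[0,0,0]}]'
python3 go.py 534.7 -56.3 246 81.5
```

```text
t: 16.7
ee_pos: [535.8, -3.0, 328.2]
ee_rot: [-0.001, 0.757, 0.653, -0.001]
force: [0.8, -0.0, -1.3]
width: 10.9
finger_force: 50.0
t: 17.2
ee_pos: [535.1, -56.8, 283.3]
ee_rot: [-0.001, 0.757, 0.653, -0.001]
force: [-0.1, -0.2, 0.1]
width: 10.7
finger_force: 49.9
t 17.20 p [535.1 -56.8 283.3] phi 81.6 tilt [-0.17  0.05] q1 -0.33 q6 -0.18 F [-0.1 -0.2  0.1] w 10.7 ff 50
offset units (tool now) [ 0.01 -0.01  1.24] rz units 0.01
if turned first [ 0.01 -0.02  1.24]
```

```bash
python3 -m crank '[{"offset":[0.01,-0.01,0.3],"rotation":[0,0,0]},{"offset":[0,0,0.2],"rotation":[0,0,0]},{"offset":[0,0,0.1],"rotation":[0,0,0]},{"offset":[0,0,0.1],"rotation":[0,0,0]},{"offset":[0,0,0],"rotation":[0,0,0]}]'
python3 -m crank '[{"offset":[0,0,0.1],"rotation":[0,0,0]},{"offset":[0,0,0.1],"rotation":[0,0,0]},{"offset":[0,0,0.1],"rotation":[0,0,0]},{"offset":[0,0,0.1],"rotation":[0,0,0]},{"offset":[0,0,0.1],"rotation":[0,0,0]},{"offset":[0,0,0],"rotation":[0,0,0]},{"offset":[0,0,0],"rotation":[0,0,0]}]'
python3 go.py 534.7 -56.3 246 81.5
```

```text
t: 17.62
ee_pos: [535.2, -55.9, 262.7]
ee_rot: [-0.0, 0.757, 0.653, -0.0]
force: [0.4, 1.0, -0.5]
width: 10.5
finger_force: 49.9
t: 18.2
ee_pos: [535.3, -56.1, 247.9]
ee_rot: [-0.0, 0.757, 0.653, -0.0]
force: [-0.2, -0.3, -0.7]
width: 10.7
finger_force: 49.9
t 18.20 p [535.3 -56.1 247.9] phi 81.5 tilt [-0.02  0.01] q1 -0.32 q6 -0.18 F [-0.2 -0.3 -0.7] w 10.7 ff 50
offset units (tool now) [-0.01 -0.02  0.06] rz units 0.01
if turned first [-0.01 -0.02  0.06]
```

In without any resistance. I lower it the last bit, turn, release and go back for bolt 3.

```bash
python3 -m crank '[{"offset":[0,0,0.05],"rotation":[0,0,0.5]},{"offset":[0,0,0],"rotation":[0,0,1]},{"offset":[0,0,0],"rotation":[0,0,1]},{"offset":[0,0,0],"rotation":[0,0,1]},{"offset":[0,0,0],"rotation":[0,0,1]},{"offset":[0,0,0],"rotation":[0,0,1]},{"offset":[0,0,0],"rotation":[0,0,1]},{"offset":[0,0,0],"rotation":[0,0,1]},{"offset":[0,0,0],"rotation":[0,0,1]},{"offset":[0,0,0],"rotation":[0,0,1]},{"offset":[0,0,0],"rotation":[0,0,1]},{"offset":[0,0,0],"rotation":[0,0,1]}]'
python3 -m crank '[{"offset":[0,0,0],"rotation":[0,0,1]},{"offset":[0,0,0],"rotation":[0,0,0.6]},{"offset":[0,0,0],"rotation":[0,0,0]},{"offset":[0,0,0],"rotation":[0,0,0]}]'
python3 go.py
python3 -m crank '[{"offset":[0,0,0],"rotation":[0,0,0]},{"offset":[0,0,0],"rotation":[0,0,0]},{"offset":[0,0,0],"rotation":[0,0,0]},{"offset":[0,0,-0.4],"rotation":[0,0,0]},{"offset":[0,0,-0.8],"rotation":[0,0,0]},{"offset":[0,0,-0.8],"rotation":[0,0,0]},{"offset":[0,0,-0.3],"rotation":[0,0,-0.46]},{"offset":[0,0,0],"rotation":[0,0,0]}]' -0.25
python3 go.py 596 308.7 312 -5.3
```

```text
t: 19.2
ee_pos: [535.1, -55.9, 246.7]
ee_rot: [-0.0, 1.0, 0.019, -0.0]
force: [-1.2, 1.2, -0.5]
width: 11.0
finger_force: 50.0
t: 19.53
ee_pos: [535.1, -56.0, 246.7]
ee_rot: [-0.0, 0.997, -0.073, -0.0]
force: [-1.5, 1.4, -1.3]
width: 10.8
finger_force: 50.0
t 19.53 p [535.1 -56.  246.7] phi -8.4 tilt [-0.03  0.01] q1 -0.32 q6 1.39 F [-1.5  1.4 -1.3] w 10.8 ff 50
t: 20.2
ee_pos: [535.5, -56.1, 318.0]
ee_rot: [0.001, 0.999, -0.045, 0.002]
force: [0.9, -0.2, -0.3]
width: 31.7
finger_force: 0.0
t 20.20 p [535.5 -56.1 318. ] phi -5.2 tilt [ 0.28 -0.1 ] q1 -0.32 q6 1.34 F [ 0.9 -0.2 -0.3] w 31.7 ff 0
offset units (tool now) [  0.9  -12.29   0.19] rz units 0.01
if turned first [  0.88 -12.3    0.2 ]
```

```bash
python3 -m crank '[{"offset":[0.04,-0.5,0],"rotation":[0,0,0]},{"offset":[0.07,-0.91,0],"rotation":[0,0,0]},{"offset":[0.07,-0.91,0],"rotation":[0,0,0]},{"offset":[0.07,-0.91,0],"rotation":[0,0,0]},{"offset":[0.07,-0.91,0],"rotation":[0,0,0]},{"offset":[0.07,-0.91,0],"rotation":[0,0,0]},{"offset":[0.07,-0.91,0],"rotation":[0,0,0]},{"offset":[0.07,-0.91,0],"rotation":[0,0,0]},{"offset":[0.07,-0.91,0],"rotation":[0,0,0]},{"offset":[0.07,-0.91,0],"rotation":[0,0,0]},{"offset":[0.07,-0.91,0],"rotation":[0,0,0]},{"offset":[0.07,-0.91,0],"rotation":[0,0,0]}]'
python3 -m crank '[{"offset":[0.07,-0.91,0],"rotation":[0,0,0]},{"offset":[0.05,-0.87,0],"rotation":[0,0,0]},{"offset":[0,0,0.7],"rotation":[0,0,0]},{"offset":[0,0,0.7],"rotation":[0,0,0]},{"offset":[0,0,0],"rotation":[0,0,0]},{"offset":[0,0,0],"rotation":[0,0,0]}]'
python3 go.py 596 308.7 218 -5.3
```

```text
t: 21.2
ee_pos: [589.0, 257.0, 314.3]
ee_rot: [0.0, 0.999, -0.047, -0.001]
force: [-0.1, -0.6, -0.4]
width: 32.2
finger_force: 0.0
t: 21.7
ee_pos: [597.5, 308.4, 272.1]
ee_rot: [0.001, 0.999, -0.047, -0.002]
force: [0.4, -0.1, 0.1]
width: 31.9
finger_force: 0.0
t 21.70 p [597.5 308.4 272.1] phi -5.4 tilt [-0.19 -0.06] q1 0.30 q6 1.97 F [ 0.4 -0.1  0.1] w 31.9 ff 0
offset units (tool now) [-0.04 -0.01  1.8 ] rz units -0.01
if turned first [-0.05 -0.01  1.8 ]
```

```bash
python3 -m crank '[{"offset":[-0.04,-0.01,0.6],"rotation":[0,0,0]},{"offset":[0,0,0.6],"rotation":[0,0,0]},{"offset":[0,0,0.5],"rotation":[0,0,0]},{"offset":[0,0,0.07],"rotation":[0,0,0]},{"offset":[0,0,0],"rotation":[0,0,0]},{"offset":[0,0,0],"rotation":[0,0,0]}]'
python3 -m crank '[{"offset":[0,0,0],"rotation":[0,0,0]},{"offset":[0,0,0],"rotation":[0,0,0]},{"offset":[0,0,0],"rotation":[0,0,0]},{"offset":[0,0,0],"rotation":[0,0,0]},{"offset":[0,0,0],"rotation":[0,0,0]}]' -1 30
python3 -m crank '[{"offset":[0,0,0],"rotation":[0,0,0]},{"offset":[0,0,0],"rotation":[0,0,0]},{"offset":[0,0,0],"rotation":[0,0,0]},{"offset":[0,0,0],"rotation":[0,0,0]}]' -0.25
python3 -m crank '[{"offset":[0,0,0],"rotation":[0,0,-1]},{"offset":[0,0,0],"rotation":[0,0,-1]},{"offset":[0,0,0],"rotation":[0,0,-1]},{"offset":[0,0,0],"rotation":[0,0,-1]},{"offset":[0,0,0],"rotation":[0,0,-1]},{"offset":[0,0,0],"rotation":[0,0,-1]},{"offset":[0,0,0],"rotation":[0,0,-1]},{"offset":[0,0,0],"rotation":[0,0,-1]},{"offset":[0,0,0],"rotation":[0,0,-1]},{"offset":[0,0,0],"rotation":[0,0,-1]},{"offset":[0,0,0],"rotation":[0,0,-1]},{"offset":[0,0,0],"rotation":[0,0,-1]}]'
python3 -m crank '[{"offset":[0,0,0],"rotation":[0,0,-1]},{"offset":[0,0,0],"rotation":[0,0,-0.09]},{"offset":[0,0,0],"rotation":[0,0,0]}]'
python3 -m crank '[{"offset":[0,0,0],"rotation":[0,0,0]},{"offset":[0,0,0],"rotation":[0,0,0]},{"offset":[0,0,0],"rotation":[0,0,0]},{"offset":[0,0,0],"rotation":[0,0,0]},{"offset":[0,0,0],"rotation":[0,0,0]}]' -1 50
python3 go.py
python3 -m crank '[{"offset":[0,0,-0.6],"rotation":[0,0,0]},{"offset":[0,0,-0.6],"rotation":[0,0,0]},{"offset":[0,0,-0.6],"rotation":[0,0,0]},{"offset":[0,0,-0.6],"rotation":[0,0,0]},{"offset":[0,0,0],"rotation":[0,0,0.55]},{"offset":[0,0,0],"rotation":[0,0,0]}]'
python3 go.py 563.9 141.5 285 81.5
```

```text
t: 22.2
ee_pos: [596.8, 308.7, 222.2]
ee_rot: [-0.0, 0.999, -0.047, 0.001]
force: [-0.8, 0.8, 0.2]
width: 31.9
finger_force: 0.0
t: 22.62
ee_pos: [596.6, 308.9, 222.1]
ee_rot: [-0.0, 0.999, -0.047, 0.001]
force: [-1.2, 0.1, 6.2]
width: 11.3
finger_force: 30.9
t: 22.95
ee_pos: [596.3, 308.8, 220.4]
ee_rot: [0.0, 0.999, -0.047, -0.0]
force: [-0.1, 0.1, 0.5]
width: 31.8
finger_force: 0.0
t: 23.95
ee_pos: [596.3, 308.9, 220.3]
ee_rot: [-0.0, 0.78, 0.626, -0.0]
force: [-0.9, -0.1, -0.7]
width: 31.8
finger_force: 0.0
t: 24.2
ee_pos: [596.3, 308.8, 220.4]
ee_rot: [-0.0, 0.74, 0.672, -0.0]
force: [0.5, -0.2, 0.2]
width: 32.2
finger_force: 0.0
t: 24.62
ee_pos: [596.3, 308.8, 220.6]
ee_rot: [0.0, 0.74, 0.673, -0.0]
force: [0.0, -0.2, 0.8]
width: 10.5
finger_force: 50.1
t 24.62 p [596.3 308.8 220.6] phi 84.6 tilt [-0. -0.] q1 0.30 q6 0.40 F [ 0.  -0.2  0.8] w 10.5 ff 50
t: 25.12
ee_pos: [596.3, 308.9, 293.6]
ee_rot: [0.0, 0.762, 0.647, 0.001]
force: [0.1, -0.5, -1.4]
width: 10.7
finger_force: 50.0
t 25.12 p [596.3 308.9 293.6] phi 80.7 tilt [0.11 0.04] q1 0.30 q6 0.46 F [ 0.1 -0.5 -1.4] w 10.7 ff 50
offset units (tool now) [-5.68 -0.17  0.28] rz units -0.12
if turned first [-5.68 -0.24  0.29]
```

```bash
python3 -m crank '[{"offset":[0,0,0],"rotation":[0,0,0.97]},{"offset":[0,0,0],"rotation":[0,0,1]},{"offset":[0,0,0],"rotation":[0,0,1]},{"offset":[0,0,0],"rotation":[0,0,1]},{"offset":[0,0,0],"rotation":[0,0,1]},{"offset":[0,0,0],"rotation":[0,0,1]},{"offset":[0,0,0],"rotation":[0,0,1]},{"offset":[0,0,0],"rotation":[0,0,1]},{"offset":[0,0,0],"rotation":[0,0,1]},{"offset":[0,0,0],"rotation":[0,0,1]},{"offset":[0,0,0],"rotation":[0,0,1]},{"offset":[0,0,0],"rotation":[0,0,1]}]'
python3 -m crank '[{"offset":[0,0,0],"rotation":[0,0,1]},{"offset":[0,0,0],"rotation":[0,0,0]},{"offset":[0,0,0],"rotation":[0,0,0]}]'
python3 go.py 564.1 141.5 285 -8.5
```

```text
t: 26.12
ee_pos: [596.2, 308.8, 291.4]
ee_rot: [0.0, 1.0, -0.015, -0.001]
force: [0.1, -0.1, -0.9]
width: 10.5
finger_force: 50.0
t: 26.37
ee_pos: [596.3, 308.8, 291.7]
ee_rot: [0.0, 0.998, -0.07, -0.001]
force: [0.2, -0.0, -1.0]
width: 10.5
finger_force: 50.0
t 26.37 p [596.3 308.8 291.7] phi -8.1 tilt [-0.08 -0.02] q1 0.30 q6 2.01 F [ 0.2 -0.  -1. ] w 10.5 ff 50
offset units (tool now) [-0.28  5.67  0.23] rz units 0.06
if turned first [-0.24  5.67  0.22]
```

```bash
python3 -m crank '[{"offset":[0,0,0],"rotation":[0,0,0.06]},{"offset":[-0.03,0.45,0],"rotation":[0,0,0]},{"offset":[-0.03,0.87,0],"rotation":[0,0,0]},{"offset":[-0.04,0.87,0],"rotation":[0,0,0]},{"offset":[-0.04,0.87,0],"rotation":[0,0,0]},{"offset":[-0.04,0.87,0],"rotation":[0,0,0]},{"offset":[-0.03,0.87,0],"rotation":[0,0,0]},{"offset":[-0.03,0.87,0],"rotation":[0,0,0]},{"offset":[0,0,0.22],"rotation":[0,0,0]},{"offset":[0,0,0],"rotation":[0,0,0]},{"offset":[0,0,0],"rotation":[0,0,0]}]'
python3 go.py 564.1 141.5 249 -8.5
```

```text
t: 27.28
ee_pos: [563.4, 142.0, 285.7]
ee_rot: [-0.0, 0.997, -0.075, -0.0]
force: [-0.2, 0.8, -0.6]
width: 10.7
finger_force: 50.1
t 27.28 p [563.4 142.  285.7] phi -8.7 tilt [-0.04  0.01] q1 0.04 q6 1.77 F [-0.2  0.8 -0.6] w 10.7 ff 50
offset units (tool now) [0.03 0.01 1.22] rz units -0.02
if turned first [0.02 0.01 1.22]
```

```bash
python3 -m crank '[{"offset":[0.02,0.01,0.3],"rotation":[0,0,-0.02]},{"offset":[0,0,0.2],"rotation":[0,0,0]},{"offset":[0,0,0.1],"rotation":[0,0,0]},{"offset":[0,0,0.1],"rotation":[0,0,0]},{"offset":[0,0,0],"rotation":[0,0,0]}]'
python3 -m crank '[{"offset":[0,0,0.1],"rotation":[0,0,0]},{"offset":[0,0,0.1],"rotation":[0,0,0]},{"offset":[0,0,0.1],"rotation":[0,0,0]},{"offset":[0,0,0.1],"rotation":[0,0,0]},{"offset":[0,0,0.1],"rotation":[0,0,0]},{"offset":[0,0,0],"rotation":[0,0,0]},{"offset":[0,0,0],"rotation":[0,0,0]}]'
python3 go.py 564.1 141.5 249 -8.5
```

```text
t: 27.7
ee_pos: [563.9, 141.7, 264.1]
ee_rot: [0.0, 0.997, -0.075, -0.001]
force: [-0.4, 0.3, -0.7]
width: 10.8
finger_force: 50.1
t: 28.28
ee_pos: [564.0, 141.4, 249.8]
ee_rot: [0.0, 0.997, -0.075, -0.0]
force: [0.4, -0.9, -0.5]
width: 10.7
finger_force: 50.1
t 28.28 p [564.  141.4 249.8] phi -8.6 tilt [-0.01  0.  ] q1 0.04 q6 1.76 F [ 0.4 -0.9 -0.5] w 10.7 ff 50
offset units (tool now) [ 0.   -0.    0.03] rz units -0.01
if turned first [ 0.   -0.    0.03]
```

```bash
python3 -m crank '[{"offset":[0,0,0.03],"rotation":[0,0,-0.5]},{"offset":[0,0,0],"rotation":[0,0,-1]},{"offset":[0,0,0],"rotation":[0,0,-1]},{"offset":[0,0,0],"rotation":[0,0,-1]},{"offset":[0,0,0],"rotation":[0,0,-1]},{"offset":[0,0,0],"rotation":[0,0,-1]},{"offset":[0,0,0],"rotation":[0,0,-1]},{"offset":[0,0,0],"rotation":[0,0,-1]},{"offset":[0,0,0],"rotation":[0,0,-1]},{"offset":[0,0,0],"rotation":[0,0,-1]},{"offset":[0,0,0],"rotation":[0,0,-1]},{"offset":[0,0,0],"rotation":[0,0,-1]}]'
python3 -m crank '[{"offset":[0,0,0],"rotation":[0,0,-1]},{"offset":[0,0,0],"rotation":[0,0,-0.6]},{"offset":[0,0,0],"rotation":[0,0,0]},{"offset":[0,0,0],"rotation":[0,0,0]}]'
python3 go.py
python3 -m crank '[{"offset":[0,0,0],"rotation":[0,0,0]},{"offset":[0,0,0],"rotation":[0,0,0]},{"offset":[0,0,0],"rotation":[0,0,0]},{"offset":[0,0,-0.4],"rotation":[0,0,0]},{"offset":[0,0,-0.8],"rotation":[0,0,0]},{"offset":[0,0,-0.8],"rotation":[0,0,0]},{"offset":[0,0,-0.3],"rotation":[0,0,0]},{"offset":[0,0,0],"rotation":[0,0,0]}]' 0.3
python3 - <<'E'
from m import *
for n in("top","side"):
    c=robot.capture(n)
    for h in handles(c):
        if h[3][0]>380 and h[3][1]<-50 and h[3][1]>-600: print(n,h[2:])
    if n=="side": save(c,"s2.png",(180,120,420,410),2)
E
python3 go.py 558 -281.4 300 82.4
```

```text
t: 29.28
ee_pos: [564.0, 141.4, 249.2]
ee_rot: [0.0, 0.815, 0.579, 0.0]
force: [0.1, -0.7, -0.9]
width: 10.4
finger_force: 50.0
t: 29.62
ee_pos: [564.0, 141.4, 249.2]
ee_rot: [0.0, 0.759, 0.652, 0.0]
force: [0.2, 0.8, -0.9]
width: 11.1
finger_force: 50.0
t 29.62 p [564.  141.4 249.2] phi 81.3 tilt [0.02 0.  ] q1 0.04 q6 0.19 F [ 0.2  0.8 -0.9] w 11.1 ff 50
t: 30.28
ee_pos: [564.1, 141.4, 320.2]
ee_rot: [0.001, 0.758, 0.652, 0.002]
force: [0.0, -0.6, 0.7]
width: 55.7
finger_force: 0.0
top (102, array([ 651.3, -109.4]), array([ 635.3, -101.1]), np.float64(145.3))
top (134, array([ 556.5, -279.8]), array([ 545.1, -263.2]), np.float64(82.1))
top (154, array([ 495.1, -433.6]), array([ 486.7, -409.5]), np.float64(-179.6))
top (125, array([ 441.1, -282.5]), array([ 435.3, -265.8]), np.float64(-153.7))
side (203, array([653.1, -59.2]), array([ 639.7, -103.4]), np.float64(146.4))
side (212, array([ 559.6, -282.7]), array([ 552.2, -312.7]), np.float64(-97.5))
side (256, array([ 444.7, -285.2]), array([ 444.6, -314.9]), np.float64(-153.3))
side (69, array([1141.5, -487.5]), array([1096.9, -504.4]), np.float64(-93.0))
side (300, array([ 498.4, -436.5]), array([ 494.9, -456.6]), np.float64(-178.3))
t 30.38 p [563.7 141.4 317.2] phi 81.5 tilt [-0.05 -0.  ] q1 0.04 q6 0.19 F [ 0.5 -0.1 -0.6] w 55.6 ff 0
offset units (tool now) [-13.97   1.9    0.57] rz units -0.14
if turned first [-13.99   1.68   0.57]
```

View pics/s2.png

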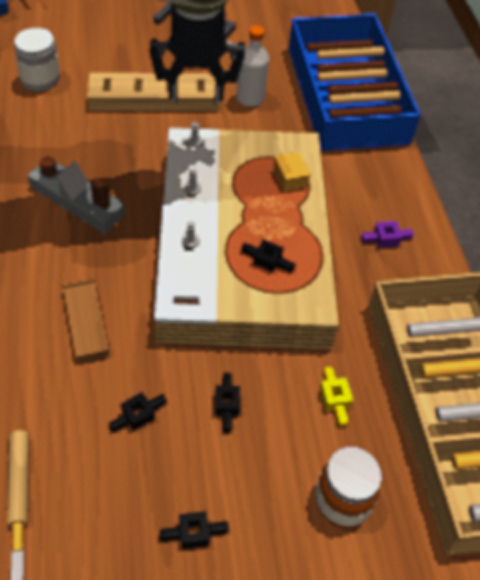

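```bash
python3 -m crank '[{"offset":[-0.5,0.06,0],"rotation":[0,0,-0.14]},{"offset":[-0.95,0.115,0],"rotation":[0,0,0]},{"offset":[-0.95,0.115,0],"rotation":[0,0,0]},{"offset":[-0.95,0.115,0],"rotation":[0,0,0]},{"offset":[-0.95,0.115,0],"rotation":[0,0,0]},{"offset":[-0.95,0.115,0],"rotation":[0,0,0]},{"offset":[-0.95,0.115,0],"rotation":[0,0,0]},{"offset":[-0.95,0.115,0],"rotation":[0,0,0]},{"offset":[-0.95,0.115,0],"rotation":[0,0,0]},{"offset":[-0.95,0.115,0],"rotation":[0,0,0]},{"offset":[-0.95,0.115,0],"rotation":[0,0,0]},{"offset":[-0.95,0.115,0],"rotation":[0,0,0]}]'
python3 -m crank '[{"offset":[-0.95,0.115,0],"rotation":[0,0,0]},{"offset":[-0.95,0.115,0.3],"rotation":[0,0,0]},{"offset":[-0.95,0.115,0.7],"rotation":[0,0,0]},{"offset":[-0.18,0,0.7],"rotation":[0,0,0]},{"offset":[0,0,0.7],"rotation":[0,0,0]},{"offset":[0,0,0.7],"rotation":[0,0,0]},{"offset":[0,0,0],"rotation":[0,0,0]},{"offset":[0,0,0],"rotation":[0,0,0]}]'
python3 go.py 558 -281 176 82.3
```

```text
t: 31.38
ee_pos: [559.5, -190.9, 316.1]
ee_rot: [-0.001, 0.752, 0.659, -0.0]
force: [-0.1, 0.6, 0.1]
width: 55.4
finger_force: 0.0
t: 32.05
ee_pos: [557.9, -280.8, 223.3]
ee_rot: [-0.002, 0.752, 0.659, -0.0]
force: [-0.6, 0.1, 0.7]
width: 55.5
finger_force: 0.0
t 32.05 p [ 557.9 -280.8  223.3] phi 82.4 tilt [-0.18  0.14] q1 -0.66 q6 -0.52 F [-0.6  0.1  0.7] w 55.5 ff 0
offset units (tool now) [-0.01  0.01  1.58] rz units 0.02
if turned first [-0.01  0.    1.58]
```

```bash
python3 -m crank '[{"offset":[0,0,0.5],"rotation":[0,0,0]},{"offset":[0,0,0.5],"rotation":[0,0,0]},{"offset":[0,0,0.4],"rotation":[0,0,0]},{"offset":[0,0,0.15],"rotation":[0,0,0]},{"offset":[0,0,0],"rotation":[0,0,0]},{"offset":[0,0,0],"rotation":[0,0,0]}]'
python3 go.py
python3 -m crank '[{"offset":[0,0,0],"rotation":[0,0,0]},{"offset":[0,0,0],"rotation":[0,0,0]},{"offset":[0,0,0],"rotation":[0,0,0]},{"offset":[0,0,0],"rotation":[0,0,0]},{"offset":[0,0,0],"rotation":[0,0,0]}]' -1 40
python3 go.py
python3 -m crank '[{"offset":[0,0,-0.6],"rotation":[0,0,0.1]},{"offset":[0,0,-0.8],"rotation":[0,0,0]},{"offset":[0,0,-0.8],"rotation":[0,0,0]},{"offset":[0,0,-0.8],"rotation":[0,0,0]},{"offset":[0,0,-0.8],"rotation":[0,0,0]},{"offset":[0,0,0],"rotation":[0,0,0]},{"offset":[0,0,0],"rotation":[0,0,0]}]'
python3 go.py 535.1 -56 290 81.5
python3 - <<'E'
from m import *
c=robot.capture("side"); save(c,"h1.png",(240,220,340,340),5)
E
```

```text
t: 32.55
ee_pos: [558.4, -281.0, 179.2]
ee_rot: [0.0, 0.752, 0.659, 0.0]
force: [-1.1, 0.1, -0.2]
width: 55.7
finger_force: 0.0
t 32.55 p [ 558.4 -281.   179.2] phi 82.4 tilt [ 0.04 -0.03] q1 -0.66 q6 -0.52 F [-1.1  0.1 -0.2] w 55.7 ff 0
t: 32.97
ee_pos: [558.4, -281.1, 179.6]
ee_rot: [0.001, 0.752, 0.659, 0.0]
force: [-0.1, 0.6, 5.6]
width: 31.1
finger_force: 41.2
t 32.97 p [ 558.4 -281.1  179.6] phi 82.4 tilt [ 0.09 -0.07] q1 -0.66 q6 -0.52 F [-0.1  0.6  5.6] w 31.1 ff 41
t: 33.55
ee_pos: [558.1, -280.8, 293.7]
ee_rot: [0.001, 0.756, 0.654, 0.0]
force: [0.3, -0.5, -0.9]
width: 31.3
finger_force: 40.5
t 33.55 p [ 558.1 -280.8  293.7] phi 81.8 tilt [ 0.11 -0.09] q1 -0.66 q6 -0.51 F [ 0.3 -0.5 -0.9] w 31.3 ff 41
offset units (tool now) [ 7.31 -1.83  0.11] rz units 0.04
if turned first [ 7.3  -1.87  0.12]
```

View pics/h1.png

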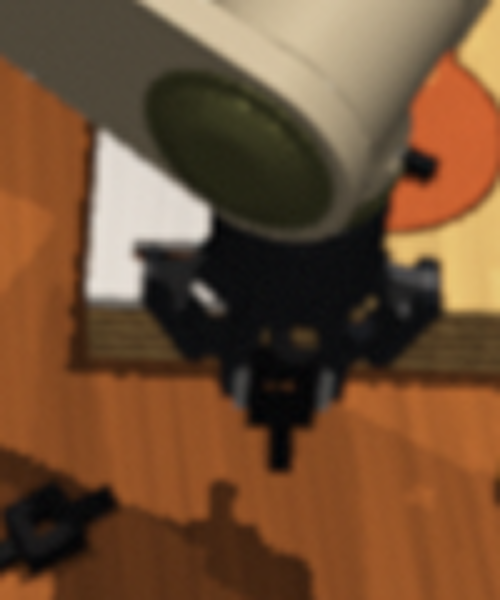

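```bash
python3 - <<'E'
from m import *
c=robot.capture("side"); print(ray(c,295.6,313.6,114.5))
im=c["color"].astype(int)[296:330,296]; print([int(x.sum()) for x in im])
E
python3 -m crank '[{"offset":[0.5,-0.12,0],"rotation":[0,0,0.04]},{"offset":[0.85,-0.22,0],"rotation":[0,0,0]},{"offset":[0.85,-0.22,0],"rotation":[0,0,0]},{"offset":[0.85,-0.22,0],"rotation":[0,0,0]},{"offset":[0.85,-0.22,0],"rotation":[0,0,0]},{"offset":[0.85,-0.22,0],"rotation":[0,0,0]},{"offset":[0.85,-0.22,0],"rotation":[0,0,0]},{"offset":[0.85,-0.22,0],"rotation":[0,0,0]},{"offset":[0.85,-0.21,0],"rotation":[0,0,0]},{"offset":[0,0,0],"rotation":[0,0,0]},{"offset":[0,0,0],"rotation":[0,0,0]}]'
python3 go.py 535.1 -56 280 81.5
```

```text
[ 555.23169886 -316.79828939  114.5       ]
[47, 58, 40, 22, 17, 19, 21, 21, 16, 22, 26, 22, 29, 28, 30, 30, 25, 48, 129, 217, 249, 256, 251, 252, 253, 257, 252, 256, 255, 257, 256, 255, 254, 224]
t: 34.57
ee_pos: [534.9, -55.0, 291.6]
ee_rot: [-0.001, 0.757, 0.653, -0.001]
force: [-0.2, -0.7, -0.9]
width: 31.5
finger_force: 40.5
t 34.57 p [534.9 -55.  291.6] phi 81.6 tilt [-0.12  0.03] q1 -0.32 q6 -0.18 F [-0.2 -0.7 -0.9] w 31.5 ff 41
offset units (tool now) [-0.03  0.01  0.39] rz units 0.01
if turned first [-0.03  0.01  0.39]
```

```bash
python3 -m crank '[{"offset":[-0.1,0.01,0.2],"rotation":[0,0,0]},{"offset":[0,0,0.1],"rotation":[0,0,0]},{"offset":[0,0,0.1],"rotation":[0,0,0]},{"offset":[0,0,0.1],"rotation":[0,0,0]},{"offset":[0,0,0.05],"rotation":[0,0,0]},{"offset":[0,0,0],"rotation":[0,0,0]}]'
python3 go.py 535.1 -58 245 81.5
```

```text
t: 35.07
ee_pos: [534.9, -59.4, 275.5]
ee_rot: [-0.0, 0.758, 0.652, -0.0]
force: [0.2, 0.7, -0.7]
width: 31.2
finger_force: 40.6
t 35.07 p [534.9 -59.4 275.5] phi 81.4 tilt [-0.05  0.02] q1 -0.33 q6 -0.18 F [ 0.2  0.7 -0.7] w 31.2 ff 41
offset units (tool now) [0.05 0.   1.02] rz units -0.01
if turned first [0.05 0.   1.02]
```

```bash
python3 -m crank '[{"offset":[0.02,0,0.07],"rotation":[0,0,0]},{"offset":[0,0,0.07],"rotation":[0,0,0]},{"offset":[0,0,0],"rotation":[0,0,0]}]'
python3 go.py 535.1 -58 245 81.5
```

```text
t: 35.32
ee_pos: [535.2, -58.4, 273.5]
ee_rot: [0.001, 0.758, 0.653, 0.001]
force: [-3.3, 1.0, 13.6]
width: 31.1
finger_force: 42.3
t 35.32 p [535.2 -58.4 273.5] phi 81.5 tilt [ 0.16 -0.05] q1 -0.33 q6 -0.18 F [-3.3  1.  13.6] w 31.1 ff 42
offset units (tool now) [ 0.01 -0.01  0.95] rz units -0.00
if turned first [ 0.01 -0.01  0.95]
```

```bash
python3 -m crank '[{"offset":[-0.03,0,0],"rotation":[0,0,0]},{"offset":[0,0,0],"rotation":[0,0,0]}]'; python3 go.py|head -1
python3 -m crank '[{"offset":[-0.03,0,0],"rotation":[0,0,0]},{"offset":[0,0,0],"rotation":[0,0,0]}]'; python3 go.py|head -1
python3 -c "
from workcell import robot;print(robot.observe()['torque'])"
```

```text
t: 35.48
ee_pos: [535.0, -59.1, 273.7]
ee_rot: [0.001, 0.758, 0.653, 0.001]
force: [-2.7, 2.8, 15.0]
width: 30.8
finger_force: 42.4
t 35.48 p [535.  -59.1 273.7] phi 81.5 tilt [ 0.17 -0.01] q1 -0.33 q6 -0.18 F [-2.7  2.8 15. ] w 30.8 ff 42
t: 35.65
ee_pos: [534.9, -59.8, 273.8]
ee_rot: [0.001, 0.758, 0.653, 0.001]
force: [-3.0, 5.4, 14.9]
width: 31.0
finger_force: 42.4
t 35.65 p [534.9 -59.8 273.8] phi 81.5 tilt [0.18 0.02] q1 -0.33 q6 -0.18 F [-3.   5.4 14.9] w 31.0 ff 42
[1.02172565 0.49967632 0.03497876]
```

```bash
cat > st.py <<'E'
from workcell import robot
s=robot.observe();F=s["force"];T=s["torque"]*1000;p=s["ee_pos"]
print(p.round(1),"F",F.round(1),"r",((T[0]-180*F[1])/F[2]).round(1),"y  x",((-180*F[0]-T[1])/F[2]).round(1))
E
python3 -m crank '[{"offset":[0.05,0.02,0],"rotation":[0,0,0]},{"offset":[0,0,0],"rotation":[0,0,0]}]' >/dev/null; python3 st.py
python3 -m crank '[{"offset":[0.03,0.02,0],"rotation":[0,0,0]},{"offset":[0,0,0],"rotation":[0,0,0]}]'>/dev/null; python3 st.py
python3 -m crank '[{"offset":[0.03,0,0],"rotation":[0,0,0]},{"offset":[0,0,0],"rotation":[0,0,0]}]'>/dev/null; python3 st.py
```

```text
[535.7 -58.5 273.7] F [-3.8  1.6 14.8] r 6.5 y  x 0.5
[536.5 -57.9 273.8] F [-3.3  0.7 14.5] r 12.4 y  x -4.6
[536.5 -57.  273.1] F [-0.9 -0.3 -0. ] r -5611.9 y  x -3644.0
```

```bash
python3 -m crank '[{"offset":[0,0,0.1],"rotation":[0,0,0]},{"offset":[0,0,0.1],"rotation":[0,0,0]},{"offset":[0,0,0],"rotation":[0,0,0]}]' >/dev/null; python3 st.py
python3 -m crank '[{"offset":[0,0,0.1],"rotation":[0,0,0]},{"offset":[0,0,0.1],"rotation":[0,0,0]},{"offset":[0,0,0.1],"rotation":[0,0,0]},{"offset":[0,0,0],"rotation":[0,0,0]}]' >/dev/null; python3 st.py
```

```text
[536.2 -57.1 264.8] F [ 0.   0.4 -1. ] r 57.9 y  x 74.2
[536.3 -57.1 256. ] F [ 0.1  0.1 -0.5] r 38.4 y  x 225.7
```

```bash
python3 -m crank '[{"offset":[0,0,0.1],"rotation":[0,0,0]},{"offset":[0,0,0.1],"rotation":[0,0,0]},{"offset":[0,0,0.1],"rotation":[0,0,0]},{"offset":[0,0,0],"rotation":[0,0,0]}]' >/dev/null; python3 st.py
python3 -m crank '[{"offset":[0,0,0.05],"rotation":[0,0,0]},{"offset":[0,0,0],"rotation":[0,0,0]}]' >/dev/null; python3 st.py
```

```text
[536.3 -57.1 247.2] F [-0.8 -0.  -0.5] r 28.3 y  x -54.6
[536.4 -57.1 246.1] F [-1.9 -1.2 -0.1] r -2192.4 y  x -1086.7
```

```bash
python3 -m crank '[{"offset":[0,0,0.04],"rotation":[0,0,0]},{"offset":[0,0,0],"rotation":[0,0,0]}]' >/dev/null; python3 st.py
python3 -m crank '[{"offset":[0,0,0],"rotation":[0,0,0]},{"offset":[0,0,0],"rotation":[0,0,0]},{"offset":[0,0,0],"rotation":[0,0,0]},{"offset":[0,0,-0.4],"rotation":[0,0,0]},{"offset":[0,0,-0.8],"rotation":[0,0,0]},{"offset":[0,0,-0.8],"rotation":[0,0,0]},{"offset":[0,0,0],"rotation":[0,0,0]}]' 0.3
python3 go.py 443 -284 300 26.4
```

```text
[536.3 -57.1 245. ] F [-2.4  0.2  0.5] r 74.1 y  x 142.5
t: 37.98
ee_pos: [537.1, -57.3, 309.4]
ee_rot: [0.003, 0.758, 0.653, 0.002]
force: [1.1, -1.0, 1.1]
width: 55.6
finger_force: 0.0
t 37.98 p [537.1 -57.3 309.4] phi 81.5 tilt [ 0.44 -0.15] q1 -0.33 q6 -0.18 F [ 1.1 -1.   1.1] w 55.6 ff 0
offset units (tool now) [-7.94 -1.99  0.31] rz units 8.01
if turned first [-6.17  5.37  0.31]
```

```bash
python3 -m crank '[{"offset":[0,0,0],"rotation":[0,0,1]},{"offset":[0,0,0],"rotation":[0,0,1]},{"offset":[0,0,0],"rotation":[0,0,1]},{"offset":[0,0,0],"rotation":[0,0,1]},{"offset":[0,0,0],"rotation":[0,0,1]},{"offset":[0,0,0],"rotation":[0,0,1]},{"offset":[0,0,0],"rotation":[0,0,1]},{"offset":[0,0,0],"rotation":[0,0,1]},{"offset":[-0.35,0.3,0],"rotation":[0,0,0]},{"offset":[-0.73,0.63,0],"rotation":[0,0,0]},{"offset":[-0.73,0.63,0],"rotation":[0,0,0]},{"offset":[-0.73,0.63,0],"rotation":[0,0,0]}]'
python3 -m crank '[{"offset":[-0.73,0.63,0],"rotation":[0,0,0]},{"offset":[-0.73,0.63,0],"rotation":[0,0,0]},{"offset":[-0.73,0.63,0],"rotation":[0,0,0]},{"offset":[-0.73,0.63,0],"rotation":[0,0,0]},{"offset":[-0.73,0.63,0.5],"rotation":[0,0,0]},{"offset":[0,0,0.8],"rotation":[0,0,0]},{"offset":[0,0,0.8],"rotation":[0,0,0]},{"offset":[0,0,0.7],"rotation":[0,0,0]},{"offset":[0,0,0],"rotation":[0,0,0]},{"offset":[0,0,0],"rotation":[0,0,0]}]'
python3 go.py 443 -283 177 26.4
```

```text
t: 38.98
ee_pos: [497.0, -150.7, 304.9]
ee_rot: [0.0, 0.973, 0.229, 0.0]
force: [1.6, -0.2, -0.3]
width: 55.6
finger_force: 0.0
t: 39.82
ee_pos: [441.6, -283.4, 220.8]
ee_rot: [-0.001, 0.973, 0.229, -0.0]
force: [0.3, -1.1, 0.9]
width: 55.7
finger_force: 0.0
t 39.82 p [ 441.6 -283.4  220.8] phi 26.5 tilt [-0.06  0.07] q1 -0.80 q6 0.31 F [ 0.3 -1.1  0.9] w 55.7 ff 0
offset units (tool now) [0.05 0.01 1.46] rz units 0.01
if turned first [0.05 0.01 1.46]
```

```bash
python3 -m crank '[{"offset":[0.05,0.01,0.5],"rotation":[0,0,0]},{"offset":[0,0,0.5],"rotation":[0,0,0]},{"offset":[0,0,0.36],"rotation":[0,0,0]},{"offset":[0,0,0.1],"rotation":[0,0,0]},{"offset":[0,0,0],"rotation":[0,0,0]},{"offset":[0,0,0],"rotation":[0,0,0]}]'>/dev/null
python3 go.py
python3 -m crank '[{"offset":[0,0,0],"rotation":[0,0,0]},{"offset":[0,0,0],"rotation":[0,0,0]},{"offset":[0,0,0],"rotation":[0,0,0]},{"offset":[0,0,0],"rotation":[0,0,0]},{"offset":[0,0,0],"rotation":[0,0,0]}]' -1 40
python3 -m crank '[{"offset":[0,0,-0.6],"rotation":[0,0,0]},{"offset":[0,0,-0.8],"rotation":[0,0,-1]},{"offset":[0,0,-0.8],"rotation":[0,0,-1]},{"offset":[0,0,-0.8],"rotation":[0,0,-1]},{"offset":[0,0,-0.8],"rotation":[0,0,-1]},{"offset":[0,0,-0.1],"rotation":[0,0,-1]},{"offset":[0,0,0],"rotation":[0,0,-1]},{"offset":[0,0,0],"rotation":[0,0,-1]},{"offset":[0,0,0],"rotation":[0,0,-1]},{"offset":[0,0,0],"rotation":[0,0,0]},{"offset":[0,0,0],"rotation":[0,0,0]}]'
python3 go.py 549.5 41.7 293 81.5
```

```text
t 40.32 p [ 443.4 -283.1  178.5] phi 26.5 tilt [ 0.08 -0.08] q1 -0.79 q6 0.32 F [-0.3  0.7 -0.4] w 55.4 ff 0
t: 40.73
ee_pos: [443.3, -283.1, 178.5]
ee_rot: [0.001, 0.973, 0.229, 0.001]
force: [-0.1, 0.8, 6.8]
width: 31.4
finger_force: 39.9
t: 41.65
ee_pos: [443.0, -282.9, 294.7]
ee_rot: [0.0, 0.759, 0.651, 0.0]
force: [0.4, -0.5, -0.1]
width: 30.9
finger_force: 39.6
t 41.65 p [ 443.  -282.9  294.7] phi 81.3 tilt [ 0.02 -0.02] q1 -0.79 q6 -0.64 F [ 0.4 -0.5 -0.1] w 30.9 ff 40
offset units (tool now) [11.23  1.87  0.05] rz units -0.03
if turned first [11.22  1.91  0.06]
```

```bash
python3 -m crank '[{"offset":[0.5,0.08,-0.1],"rotation":[0,0,-0.03]},{"offset":[0.9,0.15,0],"rotation":[0,0,0]},{"offset":[0.9,0.15,0],"rotation":[0,0,0]},{"offset":[0.9,0.15,0],"rotation":[0,0,0]},{"offset":[0.9,0.15,0],"rotation":[0,0,0]},{"offset":[0.9,0.15,0],"rotation":[0,0,0]},{"offset":[0.9,0.15,0],"rotation":[0,0,0]},{"offset":[0.9,0.15,0],"rotation":[0,0,0]},{"offset":[0.9,0.15,0],"rotation":[0,0,0]},{"offset":[0.9,0.16,0],"rotation":[0,0,0]},{"offset":[0.9,0.16,0],"rotation":[0,0,0]},{"offset":[0.9,0.16,0],"rotation":[0,0,0]}]'>/dev/null
python3 -m crank '[{"offset":[0.83,0.16,0],"rotation":[0,0,0]},{"offset":[0,0,0],"rotation":[0,0,0]},{"offset":[0,0,0],"rotation":[0,0,0]},{"offset":[0,0,0],"rotation":[0,0,0]}]'
python3 go.py 549.7 41.7 277 81.5
```

```text
t: 42.98
ee_pos: [548.7, 41.8, 297.3]
ee_rot: [-0.0, 0.757, 0.653, -0.0]
force: [-0.8, -0.1, -0.2]
width: 30.9
finger_force: 39.6
t 42.98 p [548.7  41.8 297.3] phi 81.6 tilt [-0.02 -0.01] q1 -0.14 q6 0.01 F [-0.8 -0.1 -0.2] w 30.9 ff 40
offset units (tool now) [0.   0.03 0.68] rz units 0.01
if turned first [0.   0.03 0.68]
```

```bash
python3 -m crank '[{"offset":[0,0.03,0.3],"rotation":[0,0,0]},{"offset":[0,0,0.2],"rotation":[0,0,0]},{"offset":[0,0,0.1],"rotation":[0,0,0]},{"offset":[0,0,0.08],"rotation":[0,0,0]},{"offset":[0,0,0],"rotation":[0,0,0]}]' >/dev/null; python3 st.py
python3 -m crank '[{"offset":[0,0,0.1],"rotation":[0,0,0]},{"offset":[0,0,0.1],"rotation":[0,0,0]},{"offset":[0,0,0],"rotation":[0,0,0]}]' >/dev/null; python3 st.py
```

```text
[549.7  41.6 276.2] F [-0.2  0.9 -1. ] r 145.9 y  x -53.2
[549.6  41.9 270.4] F [ 0.1  0.4 -0.5] r 163.4 y  x -45.3
```

```bash
python3 -m crank '[{"offset":[0,0,0.1],"rotation":[0,0,0]},{"offset":[0,0,0.1],"rotation":[0,0,0]},{"offset":[0,0,0.1],"rotation":[0,0,0]},{"offset":[0,0,0.1],"rotation":[0,0,0]},{"offset":[0,0,0],"rotation":[0,0,0]}]' >/dev/null; python3 st.py
python3 -m crank '[{"offset":[0,0,0.1],"rotation":[0,0,0]},{"offset":[0,0,0.1],"rotation":[0,0,0]},{"offset":[0,0,0.1],"rotation":[0,0,0]},{"offset":[0,0,0.08],"rotation":[0,0,0]},{"offset":[0,0,0],"rotation":[0,0,0]},{"offset":[0,0,0],"rotation":[0,0,0]}]' >/dev/null; python3 st.py
```

```text
[549.6  42.  258.2] F [ 0.2 -0.4  0.1] r 1113.0 y  x -369.6
[549.8  42.  247.4] F [ 0.6  0.1 -0.8] r -24.5 y  x 122.8
```

```bash
python3 -m crank '[{"offset":[0,0,0.08],"rotation":[0,0,0]},{"offset":[0,0,0],"rotation":[0,0,0]}]' >/dev/null; python3 st.py
python3 -m crank '[{"offset":[0,0,0],"rotation":[0,0,0]},{"offset":[0,0,0],"rotation":[0,0,0]},{"offset":[0,0,0],"rotation":[0,0,0]},{"offset":[0,0,-0.4],"rotation":[0,0,0]},{"offset":[0,0,-0.8],"rotation":[0,0,0]},{"offset":[0,0,-0.8],"rotation":[0,0,0]},{"offset":[0,0,-0.3],"rotation":[0,0,0]},{"offset":[0,0,0],"rotation":[0,0,0]}]' 0.3
python3 - <<'E'
from m import *
for n in("top","side"):
    c=robot.capture(n)
    im=c["color"].astype(int); m=(im.max(2)<48).astype(np.uint8)
    k,l,st,ce=cv2.connectedComponentsWithStats(m)
    for i in range(1,k):
        p=ray(c,*ce[i],72)
        if 40<st[i,4]<600 and 380<p[0]<720 and -500<p[1]<250: print(n,st[i,4],p[:2].round(1))
    if n=="side": save(c,"s3.png",(240,120,360,300),3.3)
E
python3 go.py 637.5 -102 310 146
```

```text
[549.7  41.9 244.9] F [-0.1 -0.2  0.3] r 112.3 y  x 161.7
t: 45.4
ee_pos: [549.9, 42.0, 316.1]
ee_rot: [0.002, 0.756, 0.654, 0.002]
force: [0.6, 0.0, -0.1]
width: 55.5
finger_force: 0.0
top 111 [ 661.3 -125.2]
top 59 [564.1  39.2]
top 52 [533.2 -54.2]
top 153 [ 486.7 -409.6]
side 98 [549.8  36.1]
side 97 [414.4  32. ]
side 105 [535.9 -62.4]
side 201 [ 665.1 -127.7]
side 299 [ 494.8 -456.5]
t 45.50 p [549.5  42.  313.4] phi 81.7 tilt [-0.04  0.01] q1 -0.14 q6 0.01 F [ 0.5 -0.4 -0.2] w 55.4 ff 0
offset units (tool now) [-4.32  3.6   0.11] rz units -9.36
if turned first [-5.11 -2.34  0.11]
```

View pics/s3.png

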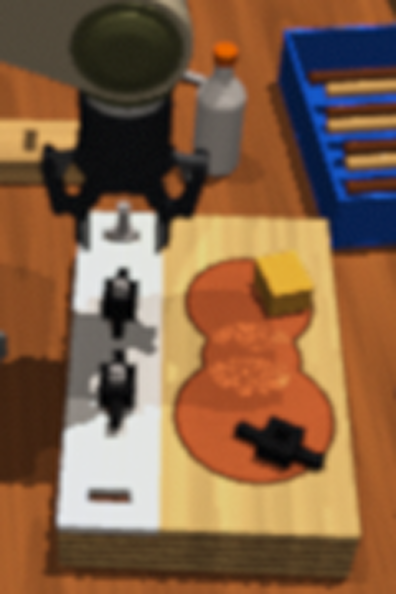

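Both handles are on their bolts. Handle3 has been knocked and is now at about (663,-126), so I re-measure its angle.

```bash
python3 - <<'E'
from m import *
for n in("top","side"):
    c=robot.capture(n)
    for h in handles(c):
        if 600<h[4][0]<720 and -160<h[4][1]<-60: print(n,h[4],h[5])
E
python3 go.py 663.2 -125.5 310 150
```

```text
top [ 660.9 -125. ] 146.7
side [ 665.  -127.6] 145.1
t 45.60 p [549.5  42.  312.7] phi 81.7 tilt [-0.14  0.02] q1 -0.14 q6 0.01 F [-0.2  0.8 -0.7] w 55.5 ff 0
offset units (tool now) [-4.97  4.56  0.08] rz units -9.94
if turned first [-6.07 -2.94  0.09]
```

```bash
python3 -m crank '[{"offset":[0,0,0],"rotation":[0,0,-1]},{"offset":[0,0,0],"rotation":[0,0,-1]},{"offset":[0,0,0],"rotation":[0,0,-1]},{"offset":[0,0,0],"rotation":[0,0,-1]},{"offset":[0,0,0],"rotation":[0,0,-1]},{"offset":[0,0,0],"rotation":[0,0,-1]},{"offset":[0,0,0],"rotation":[0,0,-1]},{"offset":[0,0,0],"rotation":[0,0,-1]},{"offset":[0,0,0],"rotation":[0,0,-1]},{"offset":[0,0,0],"rotation":[0,0,-0.36]},{"offset":[-0.4,-0.16,0],"rotation":[0,0,0]},{"offset":[-0.8,-0.32,0],"rotation":[0,0,0]}]' >/dev/null
python3 -m crank '[{"offset":[-0.8,-0.32,0],"rotation":[0,0,0]},{"offset":[-0.8,-0.32,0],"rotation":[0,0,0]},{"offset":[-0.8,-0.32,0],"rotation":[0,0,0]},{"offset":[-0.8,-0.32,0],"rotation":[0,0,0]},{"offset":[-0.8,-0.32,0],"rotation":[0,0,0]},{"offset":[-0.8,-0.32,0],"rotation":[0,0,0]},{"offset":[-0.26,-0.1,0.4],"rotation":[0,0,0]},{"offset":[0,0,0.4],"rotation":[0,0,0]},{"offset":[0,0,0],"rotation":[0,0,0]},{"offset":[0,0,0],"rotation":[0,0,0]}]'
python3 go.py 663.2 -125.5 238.5 146
```

```text
t: 47.43
ee_pos: [663.5, -125.3, 288.5]
ee_rot: [-0.002, 0.293, 0.956, 0.0]
force: [0.8, 0.9, 1.2]
width: 55.2
finger_force: 0.0
t 47.43 p [ 663.5 -125.3  288.5] phi 146.0 tilt [-0.17  0.07] q1 -0.36 q6 -1.34 F [0.8 0.9 1.2] w 55.2 ff 0
offset units (tool now) [-0.   -0.01  1.67] rz units -0.00
if turned first [ 0.   -0.01  1.67]
```

```bash
python3 -m crank '[{"offset":[0,0,0.5],"rotation":[0,0,0]},{"offset":[0,0,0.5],"rotation":[0,0,0]},{"offset":[0,0,0.5],"rotation":[0,0,0]},{"offset":[0,0,0.17],"rotation":[0,0,0]},{"offset":[0,0,0],"rotation":[0,0,0]},{"offset":[0,0,0],"rotation":[0,0,0]}]'>/dev/null
python3 go.py
python3 -m crank '[{"offset":[0,0,0],"rotation":[0,0,0]},{"offset":[0,0,0],"rotation":[0,0,0]},{"offset":[0,0,0],"rotation":[0,0,0]},{"offset":[0,0,0],"rotation":[0,0,0]},{"offset":[0,0,0],"rotation":[0,0,0]}]' -1 40
python3 go.py
python3 -m crank '[{"offset":[0,0,-0.6],"rotation":[0,0,0]},{"offset":[0,0,-0.8],"rotation":[0,0,-1]},{"offset":[0,0,-0.6],"rotation":[0,0,-1]},{"offset":[0,0,0],"rotation":[0,0,-1]},{"offset":[0,0,0],"rotation":[0,0,-0.71]},{"offset":[0,0,0],"rotation":[0,0,0]},{"offset":[0,0,0],"rotation":[0,0,0]}]'
python3 go.py 564.1 141.4 302 171.5
```

```text
t 47.93 p [ 663.8 -125.   240.9] phi 146.0 tilt [ 0.05 -0.02] q1 -0.36 q6 -1.34 F [0.3 0.  0.3] w 55.5 ff 0
t: 48.35
ee_pos: [663.8, -125.2, 241.4]
ee_rot: [0.001, 0.292, 0.956, -0.0]
force: [-0.8, -0.1, 6.6]
width: 30.8
finger_force: 41.0
t 48.35 p [ 663.8 -125.2  241.4] phi 146.0 tilt [ 0.13 -0.04] q1 -0.36 q6 -1.34 F [-0.8 -0.1  6.6] w 30.8 ff 41
t: 48.93
ee_pos: [663.5, -125.1, 299.9]
ee_rot: [-0.0, 0.075, 0.997, 0.0]
force: [-0.2, -0.1, -0.0]
width: 30.9
finger_force: 40.3
t 48.93 p [ 663.5 -125.1  299.9] phi 171.4 tilt [-0.02  0.01] q1 -0.36 q6 -1.78 F [-0.2 -0.1 -0. ] w 30.9 ff 40
offset units (tool now) [ 4.61  8.29 -0.07] rz units -0.02
if turned first [ 4.59  8.3  -0.07]
```

```bash
python3 -m crank '[{"offset":[0.24,0.43,0],"rotation":[0,0,-0.02]},{"offset":[0.46,0.83,0],"rotation":[0,0,0]},{"offset":[0.46,0.83,0],"rotation":[0,0,0]},{"offset":[0.46,0.83,0],"rotation":[0,0,0]},{"offset":[0.46,0.83,0],"rotation":[0,0,0]},{"offset":[0.46,0.83,0],"rotation":[0,0,0]},{"offset":[0.46,0.83,0],"rotation":[0,0,0]},{"offset":[0.46,0.83,0],"rotation":[0,0,0]},{"offset":[0.46,0.83,0],"rotation":[0,0,0]},{"offset":[0.46,0.83,0],"rotation":[0,0,0]},{"offset":[0.2,0.4,0],"rotation":[0,0,0]},{"offset":[0,0,0],"rotation":[0,0,0]}]'>/dev/null
python3 -m crank '[{"offset":[0,0,0],"rotation":[0,0,0]},{"offset":[0,0,0],"rotation":[0,0,0]}]'
python3 go.py 564.1 141.4 279 171.5
```

```text
t: 50.1
ee_pos: [564.2, 140.2, 299.9]
ee_rot: [0.0, 0.073, 0.997, -0.0]
force: [0.5, 0.4, 0.3]
width: 31.2
finger_force: 40.2
t 50.10 p [564.2 140.2 299.9] phi 171.6 tilt [ 0.01 -0.02] q1 0.04 q6 -1.38 F [0.5 0.4 0.3] w 31.2 ff 40
offset units (tool now) [0.01 0.04 0.7 ] rz units 0.01
if turned first [0.01 0.04 0.7 ]
```

```bash
python3 -m crank '[{"offset":[0.01,0.04,0.3],"rotation":[0,0,0]},{"offset":[0,0,0.2],"rotation":[0,0,0]},{"offset":[0,0,0.1],"rotation":[0,0,0]},{"offset":[0,0,0.1],"rotation":[0,0,0]},{"offset":[0,0,0],"rotation":[0,0,0]}]' >/dev/null; python3 st.py
python3 -m crank '[{"offset":[0,0,0.1],"rotation":[0,0,0]},{"offset":[0,0,0.08],"rotation":[0,0,0]},{"offset":[0,0,0],"rotation":[0,0,0]}]' >/dev/null; python3 st.py
```

```text
[563.6 142.  278.1] F [ 0.6 -1.1  0.1] r 2317.5 y  x -754.2
[563.5 142.3 273.2] F [ 0.  -0.  -0.1] r -154.4 y  x -96.2
```

```bash
python3 -m crank '[{"offset":[0,0,0.1],"rotation":[0,0,0]},{"offset":[0,0,0.1],"rotation":[0,0,0]},{"offset":[0,0,0.1],"rotation":[0,0,0]},{"offset":[0,0,0.1],"rotation":[0,0,0]},{"offset":[0,0,0],"rotation":[0,0,0]}]' >/dev/null; python3 st.py
python3 -m crank '[{"offset":[0,0,0.1],"rotation":[0,0,0]},{"offset":[0,0,0.1],"rotation":[0,0,0]},{"offset":[0,0,0.1],"rotation":[0,0,0]},{"offset":[0,0,0.08],"rotation":[0,0,0]},{"offset":[0,0,0.05],"rotation":[0,0,0]},{"offset":[0,0,0],"rotation":[0,0,0]}]' >/dev/null; python3 st.py
```

```text
[563.5 142.3 260.9] F [-0.1  0.3 -1.3] r 52.0 y  x -21.5
[563.5 142.3 248.3] F [ 0.3 -0.3 -0. ] r -2073.4 y  x 3056.4
```

```bash
python3 -m crank '[{"offset":[0,0,0.05],"rotation":[0,0,0]},{"offset":[0,0,0],"rotation":[0,0,0]}]' >/dev/null; python3 st.py
python3 -m crank '[{"offset":[0,0,0],"rotation":[0,0,0]},{"offset":[0,0,0],"rotation":[0,0,0]},{"offset":[0,0,0],"rotation":[0,0,0]},{"offset":[0,0,-0.4],"rotation":[0,0,0]},{"offset":[0,0,-0.8],"rotation":[0,0,0]},{"offset":[0,0,-0.8],"rotation":[0,0,0]},{"offset":[0,-0.8,-0.6],"rotation":[0,0,0]},{"offset":[0,-0.8,0],"rotation":[0,0,0]},{"offset":[0,0.9,0],"rotation":[0,0,0]},{"offset":[0,0,0],"rotation":[0,0,0]}]' 0.3
python3 -m crank '[{"offset":[0.4,0.8,0],"rotation":[0,0,0]},{"offset":[0.4,0.8,0],"rotation":[0,0,0]},{"offset":[0.4,0.8,0],"rotation":[0,0,0]},{"offset":[0.4,0.8,0],"rotation":[0,0,0]},{"offset":[0.2,0.8,0],"rotation":[0,0,0]},{"offset":[0,0,0],"rotation":[0,0,0]},{"offset":[0,0,0],"rotation":[0,0,0]}]'
python3 - <<'E'
from m import *
c=robot.capture("side"); save(c,"f1.png",(240,160,360,300),4)
E
```

```text
[563.6 142.3 247.1] F [ 1.2 -0.3  0.4] r 104.4 y  x -547.4
t: 52.68
ee_pos: [560.7, 122.3, 325.9]
ee_rot: [0.001, 0.073, 0.997, 0.001]
force: [-0.8, 0.5, 0.2]
width: 55.3
finger_force: 0.0
t: 53.27
ee_pos: [524.1, 248.9, 325.1]
ee_rot: [0.0, 0.071, 0.997, -0.0]
force: [0.0, -0.8, 0.4]
width: 55.7
finger_force: 0.0
```

View pics/f1.png

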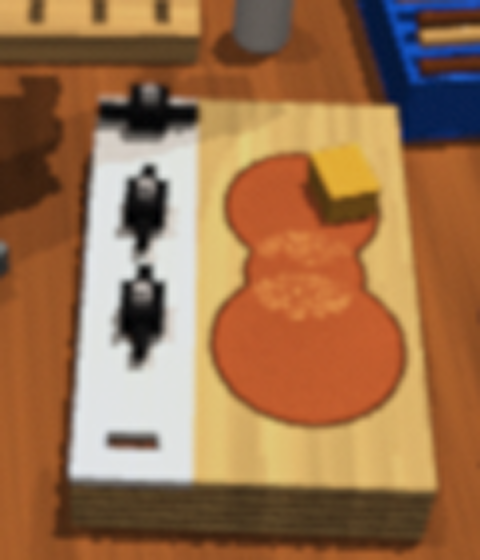

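All three handles sit on their bolts, tips showing at (148,93), (147,175) and (145,290). I check seat heights numerically from the near wing ends.

```bash
python3 - <<'E'
from m import *
c=robot.capture("side"); y=np.array([.147,.989]); x=np.array([.989,-.147])
for n,b,d in(("s1",(536,-56),-y),("s2",(549.6,42.6),-y),("s3",(563.8,141.8),-x)):
    b=np.array(b); e=b+40*d
    for z in(60,65,70):
        print(n,z,"wing end bottom crop",((proj(c,[*e,z])-[240,160]+.5)*4).round(), "hub-wing top",((proj(c,[*e,z+14])-[240,160]+.5)*4).round(),"hub front top",((proj(c,[*(b-16*y),z+22])-[240,160]+.5)*4).round(),"tip",((proj(c,[*b,z+34])-[240,160]+.5)*4).round())
im=c["color"].astype(int).max(2); print([ (160+i,int(v)) for i,v in enumerate(im[160:260,274])])
E
```

```text
s1 60 wing end bottom crop [137. 368.] hub-wing top [138. 356.] hub front top [139. 321.] tip [140. 292.]
s1 65 wing end bottom crop [137. 364.] hub-wing top [138. 352.] hub front top [139. 317.] tip [140. 288.]
s1 70 wing end bottom crop [137. 360.] hub-wing top [138. 347.] hub front top [139. 312.] tip [140. 283.]
s2 60 wing end bottom crop [141. 259.] hub-wing top [141. 247.] hub front top [142. 215.] tip [143. 188.]
s2 65 wing end bottom crop [141. 255.] hub-wing top [141. 242.] hub front top [143. 210.] tip [144. 183.]
s2 70 wing end bottom crop [141. 250.] hub-wing top [141. 238.] hub front top [143. 206.] tip [144. 179.]
s3 60 wing end bottom crop [ 96. 123.] hub-wing top [ 96. 111.] hub front top [146. 119.] tip [147.  94.]
s3 65 wing end bottom crop [ 96. 119.] hub-wing top [ 96. 106.] hub front top [146. 115.] tip [147.  89.]
s3 70 wing end bottom crop [ 96. 114.] hub-wing top [ 96. 101.] hub front top [146. 110.] tip [147.  85.]
[(160, 215), (161, 220), (162, 225), (163, 224), (164, 222), (165, 224), (166, 219), (167, 208), (168, 177), (169, 111), (170, 84), (171, 88), (17
[... 294 characters left out ...]
 211), (199, 216), (200, 223), (201, 220), (202, 204), (203, 172), (204, 122), (205, 107), (206, 89), (207, 68), (208, 60), (209, 44), (210, 24), (211, 16), (212, 12), (213, 8), (214, 8), (215, 10), (216, 14), (217, 22), (218, 35), (219, 53), (220, 64), (221, 54), (222, 76), (223, 118), (224, 147), (225, 164), (226, 143), (227, 118), (228, 103), (229, 88), (230, 114), (231, 162), (232, 148), (233, 110), (234, 103), (235, 76), (236, 47), (237, 26), (238, 15), (239, 9), (240, 8), (241, 13), (242, 16), (243, 16), (244, 18), (245, 17), (246, 20), (247, 18), (248, 15), (249, 37), (250, 80), (251, 127), (252, 177), (253, 220), (254, 228), (255, 227), (256, 227), (257, 227), (258, 227), (259, 227)]
```

Observed wing ends at 365, 255 and about 123 match the seated height of z≈65. Handing in.

```bash
python3 -c "
from workcell import robot
print(robot.finish_job())"
```

```text
the job is handed in; nothing more can be done
None
```

I locked all three bolts from the rack a quarter turn in slots 1, 2 and 3, put a wing handle fully down on each, left the spare handle and the other things alone, and handed the job in; no verdict came back.

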